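# Hang the mended spice shelf and fill it

### The arm

A 6-joint arm with a two-finger parallel gripper is mounted at the origin on a cart in front of the work surface, level with it; the furniture and walls round the work are solid. World frame = base frame: x ahead of the robot, y to its left, z up, the work surface at z = 0. Lengths are in mm, angles in rad, forces in N, time in s.
With the tool pointing down it reaches from about 300 to 775 mm from the base axis. Payload 14.6 kg.
Tool frame: the origin (TCP) lies between the finger pads; the fingertips stand ahead of it and the grasp point (between the pads) lies 11 mm behind it (manip.finger_overhang is the z of the fingertips in the tool frame, in mm); z points along the fingers, y is the line along which they close (so a half turn about z gives the same grasp; the last joint's range is limited). The gripper opens to 94 mm and grips with 3 to 60 N. Pads are 16 mm wide; open, the fingers measure 119 mm over their backs; the gripper's body (75 mm by 177 mm) begins 78 mm behind the grasp point.
Start: joints at [1.204, 0.3, 1.521, -0, 1.321, -0.067], TCP at [162.428, 525.458, 213.446] pointing down, gripper open.
Joint ranges: [-3.03, 3.03], [-0.79, 2.21], [0.23, 2.52], [-1.04, 4.18], [0, 3.07], [-2.55, 2.55]. Speed limits (rad/s): [2.22, 2.22, 2.57, 3.14, 3.14, 3.14].

### API

Orientations are given as [roll, pitch, yaw] about the fixed x, y, z axes, in that order (R = Rz(yaw) Ry(pitch) Rx(roll)).
In Python, from cell import manip gives the robot as it stands.
- The arm moves only by the tool jog_arm, never from a script. Its argument "series" is a list of rows, each a list of 7 numbers: the shift along the world's x, y, z as a fraction of full scale, then the turn, a rotation vector about the world's x, y, z as a fraction of full scale, then the closure, from 0 (fully open) to 1 (shut). In form: [[dx, dy, dz, wx, wy, wz, fingers], ...]. A call has 1 to 8 rows; each row is the pose to reach, as a shift and turn from the pose commanded when the call began; what a row does not reach only later rows make up. Full scale, the value 1, is 120 mm for a shift and 90 degrees for a turn. A row lasts 1/12 s, in which the tool goes at most 41.7 mm and 7.16 degrees, less where a joint would pass 70% of its speed; a pose out of reach is approached as far as the arm can. A call with a number of a shift or a turn outside -1 to 1 is refused whole. A call with a gripper value outside its range is refused whole. The fingers move at their own pace and stop on an object; "grip_force" is the grip in N (left out, the last holds). Time passes only in rows, so rows that repeat a pose let the fingers close. It gives the time, the measured TCP pose, the force, the opening and the grip force at its end, in the units of the state.
- manip.read_state(): the state, without advancing time (a new reading comes with each control period).
- manip.camera(name): name is "scene" or "side" or "wrist"; returns a dict with "frame" (400x640x3 uint8, red, green, blue), "vfov" (degrees; the focal length in pixels is half the picture's height over the tangent of half this angle, whatever the lens; pixels are square), "cx", "cy" (the principal point, pixels), "R" (3x3) and "t" (3): a world point X has camera coordinates R X + t; the wrist camera has in their place "hand_eye" (4x4, takes a point from camera to tool coordinates, whose origin is the TCP and whose axes are the flange's). Camera axes: x right, y down, z forward; pixel columns grow to the right and rows downward; lengths in mm; the calibration is good to about 2 mm. The wrist camera is an equidistant fisheye: a pixel r from the principal point sees the ray r / f radians off the axis. A picture is of the moment at which its call begins: read the wrist's pose just before it. There is no depth.
- manip.sign_off(): hands the job in; it is judged then, once.
The state is a dict: "clock": time; "joints": joint angles; "qd": joint speeds; "effort": joint torques, N m; "eef_pos": TCP position; "eef_rot": TCP orientation; "wrist_force": force on the tool from outside, world axes, zero at the start; "moment": the same for the moment, N m; "finger_gap": finger opening in mm; "finger_force": force on a finger pad.
Only numpy, scipy, OpenCV 4.12 (cv2) and the standard library are available. Lean on these libraries where they do the work, as an engineer would, in place of code of your own. Each camera call takes 0.05 s, during which the arm holds its last target. There are 200 camera calls.

### The job

The mended spice shelf is dry: lift the jig's sprung arm up past the point where it stays open by itself, take the shelf out, hook it into the two slots of the steel upright and press it down until it drops fully home past the roller catch. Then move every spice jar out of the wooden basket and stand it upright on the floor of a compartment of the shelf; leave the salt shaker in the basket and the jig's arm open.

Things in the scene. Friction and masses are not known exactly. Their poses are not given: they have to be found in the camera images.
- shelf: loose light-wood spice shelf, 0.32-0.5 kg, level in the jig at first. Origin: mid-length (y), rear face of its back board (x=0), underside of its floor (z=0); +x out of the back, z up. Floor 6 mm thick, x -74..-12, y -95..95 mm. Back board x -12..0, y -95..95, z 0..74. Front and end walls (6 mm) and two dividers (4 mm, at y=+-30), all to z=60, make three one-jar compartments
- shelf_grip (a point): on the shelf's back board, 13 mm below the middle of its top edge, 6 mm in front of its rear face: good place to grip the 12 mm thick board from above, closing along the shelf's x. Axes as the shelf's
- hook_left (a point): steel hook on the back at y=+58 mm of the shelf, 10 mm wide: neck x 0..7, z 10..22, ending in a tongue x 7..14 that hangs from z 22 down to -8 (shelf frame). This point: centre of the neck's underside at x=3.5, z=10; it rests on the slot's lower edge when hung
- hook_right (a point): the same hook and point at y=-58 mm of the shelf
- shelf_knob (a point): centre of the round steel knob on a stem under the middle of the shelf: 18 mm in diameter, lying along x (-12..0 mm), 30 mm below the floor's underside; the lowest point is 39 mm below the floor. Two steel feet at y=+58, -58, flush with the rear face, reach down 40 mm
- spot_left (a point): centre of the floor of the left compartment (x=-40, y=+61, z=6 mm of the shelf), 56 mm (x) by 57 mm (y) inside, walls 54 mm high
- spot_middle (a point): the same for the middle compartment, y=0, 56 mm wide
- spot_right (a point): the same for the right compartment, y=-61 mm
- upright: fixed slotted upright: two dark steel posts on a board 125x172x16 mm. Origin on the worktop midway between the posts at their front faces (x=0); shelf hangs on the -x side, z up. Posts: plates x 0..5 mm, 34 wide, at y=+58 and -58, top z=141, 90 mm free between them above z=66. Fully home the shelf's origin is 75 mm above this origin, x about -2..0, same axes (tilt up to 0.06 rad)
- slot_left (a point): middle of the slot in the post at y=+58 mm, at its front face: 20 mm wide, from z=85 to z=131 above the worktop. Hooks go in along the upright's +x with the shelf's origin 97 to 106 mm above the worktop (101 best) until the back board meets the posts; then push straight down 26 mm
- slot_right (a point): the same in the post at y=-58 mm
- catch (a point): double roller catch: midway between two white rollers, 14 mm in diameter, 16 mm long (x -16..0), at y=+12 and -12 of the upright, 56 mm above the worktop, sprung apart sideways. Going down, the shelf's knob spreads them (10 to 22 N of push; its weight is not enough) and snaps through
- jig: fixed gluing jig, board 205x212x14 mm; two supports carry the shelf's floor 60 mm above the worktop, low stops (to z=76 mm) all round: lift the shelf straight up by 60 mm or more. Origin on the worktop right below the shelf's origin at the start, same axes. A steel post at x=-132 mm, top z=170, carries the arm
- clamp_arm (a joint): angle (rad) of the jig's sprung arm: 0 shut, its rubber crosspiece on top of the shelf's two dividers; grows as it lifts; 1.9 wide open, leaning away from the shelf. Below 0.7 a spring pulls it shut (about 8 N to lift the handle at 0, less farther up); past 0.7 it drives it to 1.9 and holds it there
- clamp_grip (a point): centre of the arm's wooden handle, a cylinder 22 mm in diameter, 36 mm long, lying along the jig's y at the arm's tip, 80 mm from the hinge; pinch its two flat ends. Shut, it is 95 mm above the shelf's origin, 35 above its dividers (crosspiece 74 mm long, 8 thick, on them). x along the arm from hinge to tip, y along the handle
- clamp_hinge (a point): the arm's hinge, at x=-132, z=155 mm of the jig; its axis runs along the jig's y; axes as the jig's
- basket: fixed open wooden basket, 64x222x58 mm (x,y,z), walls and floor 4 mm; three dividers make four compartments, 56x50 mm inside, in a row at y=+81,+27,-27,-81 mm. Origin: centre of its underside, z up. Caps stand above its rim and can be gripped across the row (along the basket's x)
- jar_a: a spice jar with a red screw cap, upright: a clear round body 42 mm in diameter, the cap 45 mm in diameter from 85 to 106 mm above the foot; 0.11 kg; origin at the centre of its foot, z up its axis. Stands at the start in one of the basket's compartments (a knocked jar may lean there); may be absent
- jar_b: a spice jar with a red screw cap, upright: a clear round body 42 mm in diameter, the cap 45 mm in diameter from 85 to 106 mm above the foot; 0.11 kg; origin at the centre of its foot, z up its axis. Stands at the start in one of the basket's compartments (a knocked jar may lean there); may be absent
- jar_c: a spice jar with a red screw cap, upright: a clear round body 42 mm in diameter, the cap 45 mm in diameter from 85 to 106 mm above the foot; 0.11 kg; origin at the centre of its foot, z up its axis. Stands at the start in one of the basket's compartments (a knocked jar may lean there); may be absent
- salt_shaker: salt shaker with a grey domed top, 44 mm in diameter, 90 mm tall, shorter than the jars, in one of the basket's compartments, to be left there. Origin at the centre of its foot

How it is judged (in metres and radians):
On the way, in this order (a step that is already met when the one before it is completed fails the run):
1. the jig's arm stands open past its hold-open point, by itself (value of joint clamp_arm above 1.2 rad), for 0.3 s.
2. the shelf is out of the jig (distance between shelf and jig above 0.15 m), for 0.1 s.
3. the shelf hangs in the slots, pressed fully home (z of shelf in the frame of upright between 0.07 and 0.0795 m and x of shelf in the frame of upright between -0.006 and 0.004 m and y of shelf in the frame of upright between -0.008 and 0.008 m and angle between shelf's own z axis and vertical below 0.1 rad), for 0.3 s.
At the end, for the whole second after the job is handed in: The shelf is pressed home in both slots (origin 70 to 79.5 mm up, within 8 mm sideways, tilt under 0.1 rad); every spice jar present stands on the floor of a compartment, within 0.12 rad of upright, at rest; the salt shaker is in the basket; the jig arm is open past 1.2 rad (all of step 3 and x of jar_a in the frame of shelf between -0.06 and -0.02 m and y of jar_a in the frame of shelf between -0.088 and 0.088 m and z of jar_a in the frame of shelf between 0.001 and 0.016 m and angle between each of jar_a, jar_b, jar_c's own z axis and vertical below 0.12 rad and linear speed of each of jar_a, jar_b, jar_c below 0.03 m/s and x of jar_b in the frame of shelf between -0.06 and -0.02 m and y of jar_b in the frame of shelf between -0.088 and 0.088 m and z of jar_b in the frame of shelf between 0.001 and 0.016 m and x of jar_c in the frame of shelf between -0.06 and -0.02 m and y of jar_c in the frame of shelf between -0.088 and 0.088 m and z of jar_c in the frame of shelf between 0.001 and 0.016 m and x of salt_shaker in the frame of basket between -0.032 and 0.032 m and y of salt_shaker in the frame of basket between -0.11 and 0.11 m and z of salt_shaker in the frame of basket below 0.02 m and linear speed of shelf below 0.02 m/s and value of joint clamp_arm above 1.2 rad); the robot touches nothing.
It fails at once if the salt shaker is lifted out of the basket (z of salt_shaker in the frame of basket above 0.06 m).
Of jar_a, jar_b, jar_c only 2 to 3 are there at a start; the rules pass over those that are not, and their reading is None.
At some moment in a run one of jar_a, jar_b, jar_c may be knocked a few centimetres aside while the robot is not near it.
It also fails if it takes over 210 s, if anything falls off the work surface, if the arm or the gripper's body presses on something with over 40 N, if the wrist force passes 120 N, or if a joint passes its speed limit or range.

## Working session

There is one attempt and no reset: what is moved stays moved. The work goes in short steps, Python scripts to look and compute and a tool call to move; the robot and the scene stay as the last step left them, time stands still between calls to the robot, and variables do not carry over. Pictures are saved under pics/ and viewed, at most 14 in all, crops included, and the job is handed in when it is done.

Besides the shell and the picture viewer there is one more tool, called after "Emit:" as name([rows], argument=value, ...), one row to a line, values as JSON. jog_arm: Moves the arm, as the interface text tells. Its arguments: {"type":"object","properties":{"series":{"type":"array"},"grip_force":{"type":"number"}},"required":["series"]}

```bash
ls; mkdir -p pics; python3 - <<'E'
from cell import manip
import cv2,numpy as np
s=manip.read_state();print(s)
for n in("scene","side","wrist"):
    c=manip.camera(n);cv2.imwrite(f"pics/{n}0.png",c["frame"][:,:,::-1])
    print(n,{k:(np.round(v,4).tolist() if hasattr(v,'shape') or isinstance(v,list) else v) for k,v in c.items() if k!="frame"})
print(manip.finger_overhang)
E
```

```text
pics
{'clock': 0.0, 'joints': array([ 1.20442746e+00,  3.00479909e-01,  1.52156558e+00,  5.34509796e-06,
        1.32068899e+00, -6.66069762e-02]), 'qd': array([-0.00054797, -0.0009622 , -0.00053932,  0.00151119, -0.00055577,
       -0.00041863]), 'effort': array([-8.47620668e-04, -5.31812525e+01, -3.52739668e+01,  7.07448763e-02,
        2.43707048e-02, -1.53810365e-04]), 'eef_pos': array([162.32834084, 525.24326722, 212.88804915]), 'eef_rot': array([-3.14045371e+00, -8.11630636e-05,  2.84182939e+00]), 'wrist_force': array([ 0.14272634,  0.15273808, -0.22516208]), 'moment': array([ 0.01779362, -0.04477213,  0.04593072]), 'finger_force': 0.0, 'finger_gap': 94.15700953081253}
scene {'vfov': 49.37330686874154, 'cx': 319.0838480640733, 'cy': 200.2361448385716, 'R': [[0.5441, -0.839, -0.0054], [-0.3488, -0.2204, -0.9109], [0.7631, 0.4975, -0.4126]], 't': [-224.257, 272.9167, 950.3883]}
side {'vfov': 51.17859523834735, 'cx': 313.9582006540593, 'cy': 198.20202036837057, 'R': [[1.0, 0.001, 0.0014], [0.0017, -0.5232, -0.8522], [-0.0001, 0.8522, -0.5232]], 't': [-447.5065, 113.084, 1111.5327]}
wrist {'vfov': 65.70646984690485, 'cx': 318.63093380737484, 'cy': 197.97828347974382, 'hand_eye': [[0.0009, -0.9677, -0.2519, 72.3917], [1.0, 0.0007, 0.0012, 0.5837], [-0.001, -0.2519, 0.9677, -170.9444], [0.0, 0.0, 0.0, 1.0]]}
8.0
```

View pics/scene0.png

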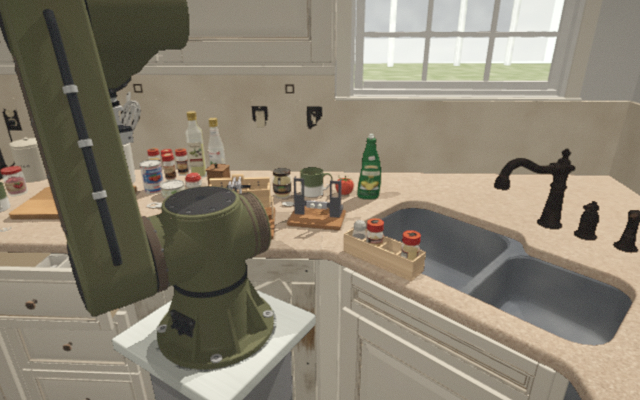

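View pics/side0.png

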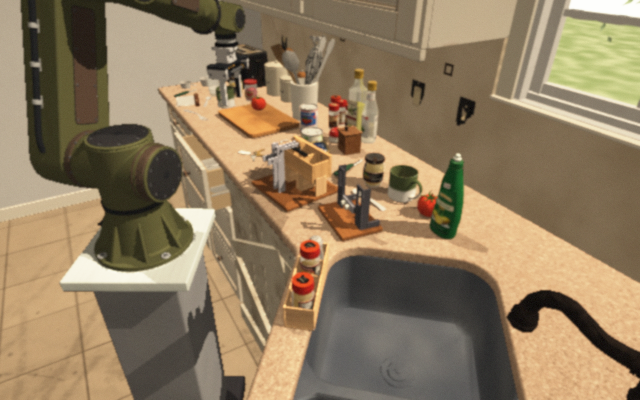

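View pics/wrist0.png

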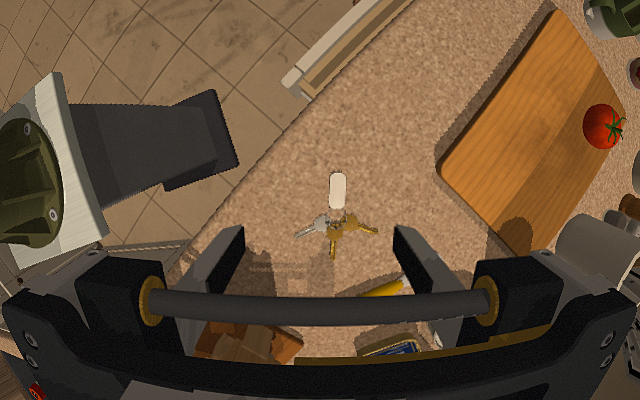

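The side view shows the jig with its shelf at about (295,170), the upright at (350,205), and the basket with two red caps at (310,247) and (303,283). The scene view shows the salt's grey dome at (360,228). Next I'll enlarge both views.

```bash
cat > h.py <<'E'
import numpy as np,cv2
from cell import manip
from scipy.spatial.transform import Rotation as Ro
def cam(n):
    s=manip.read_state();c=manip.camera(n)
    f=200/np.tan(np.radians(c["vfov"]/2));c["f"]=f;c["n"]=n
    if n=="wrist":
        T=np.eye(4);T[:3,:3]=Ro.from_euler("xyz",s["eef_rot"]).as_matrix();T[:3,3]=s["eef_pos"]
        M=T@np.array(c["hand_eye"]);c["Rcw"]=M[:3,:3];c["C"]=M[:3,3]
    else:
        R=np.array(c["R"]);c["Rcw"]=R.T;c["C"]=-R.T@np.array(c["t"])
    return c
def ray(c,u,v):
    a=(u-c["cx"])/c["f"];b=(v-c["cy"])/c["f"]
    if c["n"]=="wrist":
        r=np.hypot(a,b)+1e-12;d=np.array([np.sin(r)*a/r,np.sin(r)*b/r,np.cos(r)])
    else: d=np.array([a,b,1.])
    return c["Rcw"]@d
def onz(c,u,v,z):
    d=ray(c,u,v);return c["C"]+d*(z-c["C"][2])/d[2]
def proj(c,X):
    p=c["Rcw"].T@(np.asarray(X,float)-c["C"])
    if c["n"]=="wrist":
        q=np.hypot(p[0],p[1]);k=c["f"]*np.arctan2(q,p[2])/q;return c["cx"]+k*p[0],c["cy"]+k*p[1]
    return c["cx"]+c["f"]*p[0]/p[2],c["cy"]+c["f"]*p[1]/p[2]
def save(c,name,box=None,k=1):
    im=np.ascontiguousarray(c["frame"][:,:,::-1])
    if box: im=im[box[1]:box[3],box[0]:box[2]]
    cv2.imwrite(f"pics/{name}.png",cv2.resize(im,None,fx=k,fy=k,interpolation=cv2.INTER_CUBIC))
E
python3 - <<'E'
from h import *
a=cam("side");b=cam("scene")
A=a["frame"][130:330,245:385,::-1];B=b["frame"][165:285,205:435,::-1]
A=cv2.resize(A,None,fx=2.9,fy=2.9,interpolation=2);B=cv2.resize(B,None,fx=1.7,fy=1.7,interpolation=2)
I=np.zeros((600,800,3),np.uint8);I[:A.shape[0],:A.shape[1]]=A;I[:B.shape[0],408:408+B.shape[1]]=B[:, :392];cv2.imwrite("pics/c1.png",I)
print("jig",onz(a,295,185,0),onz(a,350,220,0),onz(a,310,247,110),onz(a,303,283,110),onz(b,375,226,110),onz(b,411,238,110))
print("base board corners upright", [onz(a,*p,0)[:2] for p in((320,207),(347,237),(382,229))])
E
```

```text
jig [385.14604341 300.0108958    0.        ] [550.58399619  98.65650497   0.        ] [ 438.87016506 -165.50810266  110.        ] [ 426.2103635  -278.56774196  110.        ] [ 412.6816801  -173.95620905  110.        ] [ 402.95192913 -277.2304199   110.        ]
base board corners upright [array([465.48072242, 167.16559921]), array([536.62646525,  17.821837  ]), array([636.16057743,  54.93864202])]
```

View pics/c1.png

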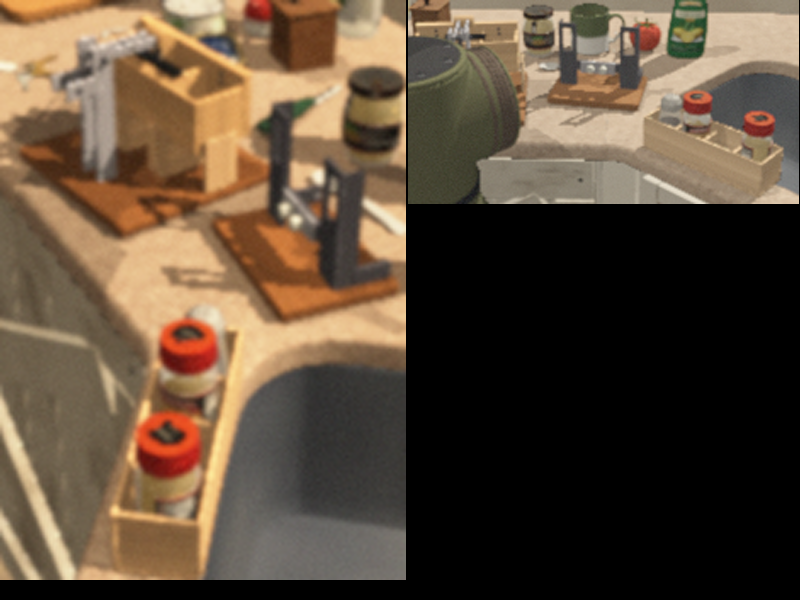

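The crops show the shelf in the jig, the upright's posts at side (283,165) and (343,200), and a basket that holds, from +y to -y: salt, jar, empty, jar. I'll move up over the jig to use the wrist camera.

Emit:
jog_arm([
  [0.25, -0.25, 0.3, 0, 0, 0, 0],
  [0.5, -0.5, 0.7, 0, 0, 0, 0],
  [0.75, -0.75, 1, 0, 0, 0, 0],
  [1, -1, 1, 0, 0, 0, 0],
  [1, -1, 1, 0, 0, 0, 0],
])

```text
clock: 0.67
eef_pos: [281.3, 406.1, 333.8]
eef_rot: [3.14, 0.001, 2.843]
wrist_force: [1.3, 0.5, -0.5]
finger_gap: 94.0
finger_force: 0.0
```

Emit:
jog_arm([
  [0.3, -0.3, 0, 0, 0, 0, 0],
  [0.6, -0.6, 0, 0, 0, 0, 0],
  [1, -1, 0, 0, 0, 0, 0],
  [1, -1, 0, 0, 0, 0, 0],
  [1, -1, 0, 0, 0, 0, 0],
  [1, -1, 0, 0, 0, 0, 0],
])

```text
clock: 1.17
eef_pos: [401.8, 285.8, 332.1]
eef_rot: [-3.141, -0.0, 2.838]
wrist_force: [0.2, -0.4, 0.5]
finger_gap: 93.9
finger_force: 0.0
```

```bash
python3 - <<'E'
from h import *
s=manip.read_state();print(s["eef_pos"],s["eef_rot"],s["clock"])
c=cam("wrist");save(c,"w1",None,1.25)
E
```

```text
[401.75000271 285.80455063 332.10752535] [-3.14121763e+00 -3.09653956e-04  2.83819518e+00] 1.1667
```

View pics/w1.png

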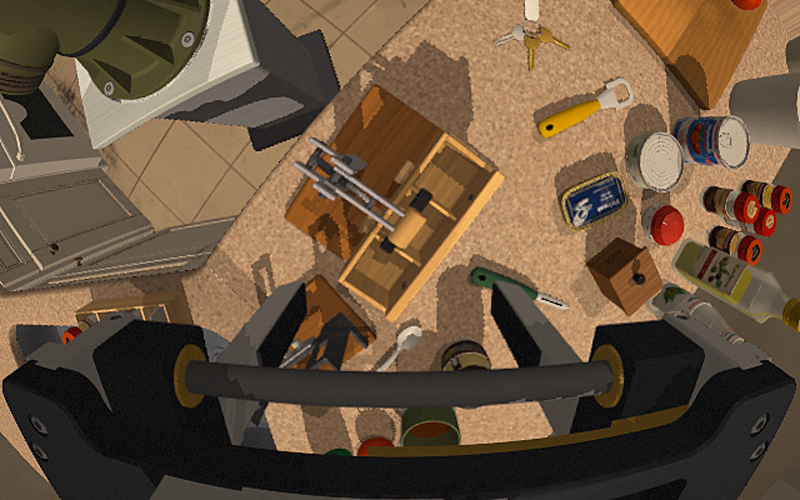

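The wrist view shows the shelf with the rear top edge of its back board from (503,172) to (392,317), in the 1.25x picture. The front wall's top edge runs from (443,133) to (340,275), the handle is at about (408,228), and part of the upright is at (320,340).

```bash
cat >> h.py <<'E'
def pick(c,pts,z,k=1.25): return np.array([onz(c,u/k,v/k,z) for u,v in pts])
E
python3 - <<'E'
from h import *
c=cam("wrist")
P=pick(c,[(503,172),(392,317)],134);print(P,np.linalg.norm(P[0]-P[1]))
Q=pick(c,[(443,133),(340,275)],120);print(Q,np.linalg.norm(Q[0]-Q[1]))
for A in(P,Q):
    d=A[0]-A[1];print("yaw",np.arctan2(-d[0],d[1]))
print(pick(c,[(375,85),(286,210)],14))  # jig board rear corners
save(c,"w1b",(210,95,410,260),4)
E
```

```text
[[381.42995803 400.60093284 134.        ]
 [493.48089314 252.36090995 134.        ]] 185.82388555900545
[[329.38687508 356.02821479 120.        ]
 [437.57943615 212.40516676 120.        ]] 179.8143770642892
yaw 0.6472505513524746
yaw 0.645615624477129
[[245.26466932 305.93892598  14.        ]
 [361.24478458 145.94067286  14.        ]]
```

View pics/w1b.png

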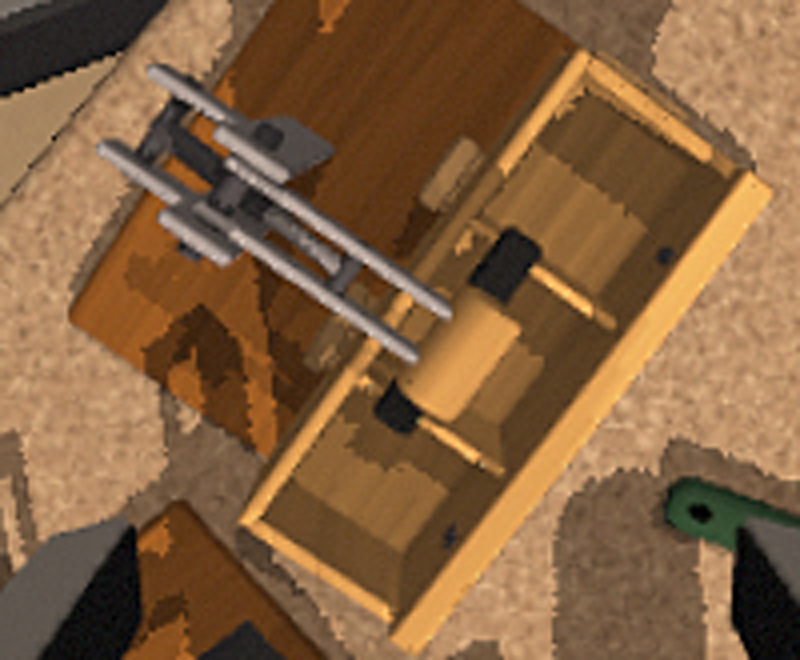

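Sharper corners in the crop (4x): board rear (772,190) and (413,655), front wall outer (585,52) and (240,522), handle centre about (465,358).

```bash
python3 - <<'E'
from h import *
c=cam("wrist")
g=lambda L,z:np.array([onz(c,210+u/4,95+v/4,z) for u,v in L])
P=g([(772,190),(413,655)],134);Q=g([(585,52),(240,522)],120);F=g([(748,172),(390,636)],134);B=g([(575,-0),(70,318)],14)
for A in(P,F,Q):
    d=A[0]-A[1];print(A[:,:2].round(1).tolist(),np.linalg.norm(d),"yaw",np.arctan2(-d[0],d[1]))
yaw=np.arctan2(*( (P[0]-P[1])*[-1,1,1])[:2]);x=np.array([np.cos(yaw),np.sin(yaw)])
mP,mQ,mF=[A.mean(0)[:2] for A in(P,Q,F)]
print("origin from rear",mP,"from front",mQ+74*x,mF+12*x, "depth",(mP-mQ)@x,"side",(mP-mQ)@[-x[1],x[0]])
print("handle",onz(c,210+465/4,95+358/4,160)[:2],"pred",mP-52*x)
# upright from the side cam
s=cam("side"); 
k=2.9;f=lambda u,v:(245+u/k,130+v/k)
print("upright posts top",[onz(s,*f(*p),141)[:2] for p in((281,105),(297,100),(335,168),(362,168))])
print("board corners",[onz(s,*f(*p),16)[:2] for p in((215,222),(287,308),(397,285))])
E
```

```text
[[386.7, 400.5], [500.1, 250.5]] 187.9863219161793 yaw 0.6472061178500161
[[379.4, 394.6], [491.3, 245.4]] 186.45106832739947 yaw 0.6435262779034157
[[331.3, 358.3], [443.6, 208.0]] 187.66873502013274 yaw 0.6421199972773735
origin from rear [443.38891109 325.49108615] from front [446.48539213 327.73696659] [444.88694396 327.20887451] depth 70.1755398449324 side 0.07535441848452962
handle [404.16775176 296.48460001] pred [401.90479263 294.13717227]
upright posts top [array([525.70127635, 160.10003655]), array([541.93414173, 170.82862403]), array([566.63064242,  38.61947427]), array([590.50642487,  38.69949139])]
board corners [array([462.55181681, 144.71533779]), array([ 5.26739045e+02, -7.59144280e-02]), array([631.89251267,  36.06523951])]
```

Emit:
jog_arm([
  [0.01, 0.08, 0, 0, 0, 0.075, 0],
  [0.01, 0.08, 0, 0, 0, 0.15, 0],
  [0.01, 0.08, 0, 0, 0, 0.225, 0],
  [0.01, 0.08, 0, 0, 0, 0.3, 0],
  [0.01, 0.08, 0, 0, 0, 0.375, 0],
  [0.01, 0.08, 0, 0, 0, 0.45, 0],
  [0.01, 0.08, 0, 0, 0, 0.525, 0],
  [0.01, 0.08, 0, 0, 0, 0.602, 0],
])

```text
clock: 2.03
eef_pos: [400.9, 297.9, 332.4]
eef_rot: [3.142, 0.0, -2.488]
wrist_force: [-0.3, 0.1, -0.2]
finger_gap: 93.6
finger_force: 0.0
```

Emit:
jog_arm([
  [0, 0, -0.2, 0, 0, 0, 0],
  [0, 0, -0.4, 0, 0, 0, 0],
  [0, 0, -0.6, 0, 0, 0, 0],
  [0, 0, -0.8, 0, 0, 0, 0],
  [0, 0, -0.8, 0, 0, 0, 0],
  [0, 0, -0.8, 0, 0, 0, 0],
])

```text
clock: 2.53
eef_pos: [401.1, 297.5, 236.4]
eef_rot: [3.141, -0.001, -2.494]
wrist_force: [-0.1, -0.0, 0.1]
finger_gap: 94.0
finger_force: 0.0
```

```bash
python3 - <<'E'
from h import *
s=manip.read_state();print(s["eef_pos"],s["eef_rot"],s["clock"],s["joints"])
c=cam("wrist");save(c,"w2",None,1.25)
print("handle predicted px*1.25",np.array(proj(c,[403,295.3,155]))*1.25)
b=cam("scene");save(b,"s2")
E
```

```text
[401.0804374  297.51020958 236.42211523] [ 3.14142809e+00 -1.32983006e-03 -2.49429307e+00] 2.5333 [ 5.64828564e-01  1.69304088e-01  1.62782442e+00  5.58679671e-05
  1.34580301e+00 -1.65327974e+00]
handle predicted px*1.25 [393.84180683 256.8349224 ]
```

View pics/w2.png

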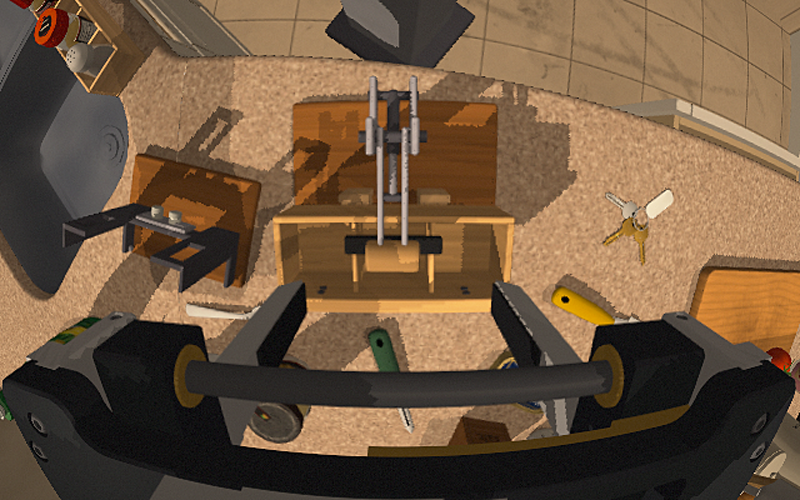

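The handle is at (391,256), where it was predicted, and the upright stands at the left (150-240, 150-285). I'll descend, pinch the handle and lift it along its arc.

Emit:
jog_arm([
  [0.01, -0.02, -0.25, 0, 0, 0, 0],
  [0.01, -0.02, -0.5, 0, 0, 0, 0],
  [0.01, -0.02, -0.77, 0, 0, 0, 0],
  [0.01, -0.02, -0.77, 0, 0, 0, 0],
  [0.01, -0.02, -0.77, 0, 0, 0, 0.7],
], grip_force=25)

```text
clock: 3.05
eef_pos: [403.2, 294.7, 145.0]
eef_rot: [3.142, -0.0, -2.496]
wrist_force: [0.1, -0.8, 1.1]
finger_gap: 90.3
finger_force: 0.0
```

Emit:
jog_arm([
  [0, 0, 0, 0, 0, 0, 0.8],
  [0, 0, 0, 0, 0, 0, 0.8],
  [0, 0, 0, 0, 0, 0, 0.8],
  [0, 0, 0, 0, 0, 0, 0.8],
  [0, 0, 0, 0, 0, 0, 0.8],
  [0, 0, 0, 0, 0, 0, 0.8],
  [0, 0, 0, 0, 0, 0, 0.8],
])

```text
clock: 3.63
eef_pos: [403.1, 294.5, 144.1]
eef_rot: [-3.142, 0.0, -2.496]
wrist_force: [0.4, 0.6, -0.4]
finger_gap: 43.9
finger_force: 0.0
```

Emit:
jog_arm([
  [0, 0, 0, 0, 0, 0, 0.8],
  [0, 0, 0, 0, 0, 0, 0.8],
  [0, 0, 0, 0, 0, 0, 0.8],
  [0, 0, 0, 0, 0, 0, 0.8],
])

```text
clock: 3.97
eef_pos: [403.3, 294.2, 144.0]
eef_rot: [-3.141, 0.0, -2.496]
wrist_force: [2.8, -5.1, 0.8]
finger_gap: 36.1
finger_force: 25.0
```

Emit:
jog_arm([
  [-0.004, -0.003, 0.083, 0, 0, 0, 0.8],
  [-0.017, -0.012, 0.165, 0, 0, 0, 0.8],
  [-0.037, -0.028, 0.245, 0, 0, 0, 0.8],
  [-0.065, -0.049, 0.32, 0, 0, 0, 0.8],
  [-0.1, -0.076, 0.39, 0, 0, 0, 0.8],
  [-0.143, -0.108, 0.454, 0, 0, 0, 0.8],
  [-0.245, -0.184, 0.561, 0, 0, 0, 0.8],
  [-0.32, -0.24, 0.605, 0, 0, 0, 0.8],
])

```text
clock: 4.63
eef_pos: [364.8, 265.2, 217.3]
eef_rot: [-3.141, 0.001, -2.496]
wrist_force: [6.6, -2.2, -1.0]
finger_gap: 35.8
finger_force: 25.0
```

```bash
python3 - <<'E'
from h import *
c=cam("wrist");save(c,"w3",None,1.0)
E
```

```text
(no output)
```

View pics/w3.png

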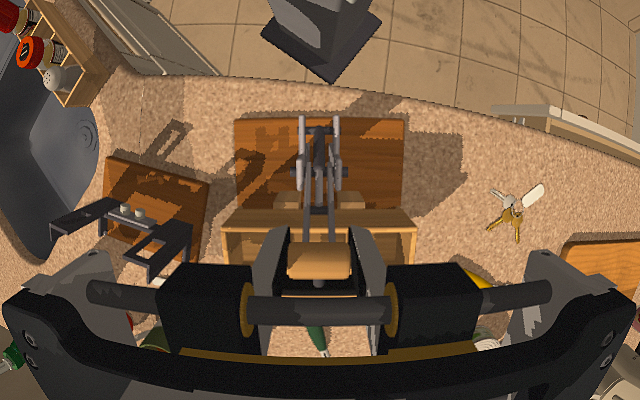

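The handle is held between the pads with the arm about 1.2 rad up. I'll guide it a little further, release it and retreat upward.

Emit:
jog_arm([
  [-0.1, -0.075, 0.03, 0, 0, 0, 0.8],
  [-0.2, -0.15, 0.05, 0, 0, 0, 0.8],
  [-0.2, -0.15, 0.05, 0, 0, 0, 0],
  [-0.2, -0.15, 0.05, 0, 0, 0, 0],
  [-0.2, -0.15, 0.05, 0, 0, 0, 0],
  [-0.2, -0.15, 0.05, 0, 0, 0, 0],
  [-0.2, -0.15, 0.05, 0, 0, 0, 0],
  [-0.2, -0.15, 0.05, 0, 0, 0, 0],
])

```text
clock: 5.35
eef_pos: [340.1, 247.9, 221.8]
eef_rot: [3.14, -0.003, -2.496]
wrist_force: [-0.8, 0.6, -1.4]
finger_gap: 72.0
finger_force: 0.0
```

Emit:
jog_arm([
  [0, 0, 0.1, 0, 0, 0, 0],
  [0, 0, 0.3, 0, 0, 0, 0],
  [0, 0, 0.5, 0, 0, 0, 0],
  [0.2, 0.15, 0.9, 0, 0, 0, 0],
  [0.5, 0.4, 0.95, 0, 0, 0, 0],
  [0.8, 0.6, 0.95, 0, 0, 0, 0],
  [0.8, 0.6, 0.95, 0, 0, 0, 0],
  [0.8, 0.6, 0.95, 0, 0, 0, 0],
])

```text
clock: 6.02
eef_pos: [438.8, 321.4, 334.6]
eef_rot: [3.141, -0.002, -2.496]
wrist_force: [-0.2, -0.3, -0.4]
finger_gap: 93.8
finger_force: 0.0
```

```bash
python3 - <<'E'
from h import *
s=manip.read_state();print(s["eef_pos"],s["eef_rot"],s["clock"],s["joints"])
c=cam("wrist");np.savez("w4.npz",**{k:c[k] for k in("Rcw","C","f","cx","cy","n","frame")});save(c,"w4",(60,0,430,260),2.15)
E
```

```text
[438.84628235 321.43086362 334.63510383] [ 3.14109064e+00 -2.35357213e-03 -2.49552224e+00] 6.0167 [ 5.64687586e-01  2.27170473e-01  1.33543202e+00  3.09045249e-04
  1.58137676e+00 -1.65217566e+00]
```

View pics/w4.png

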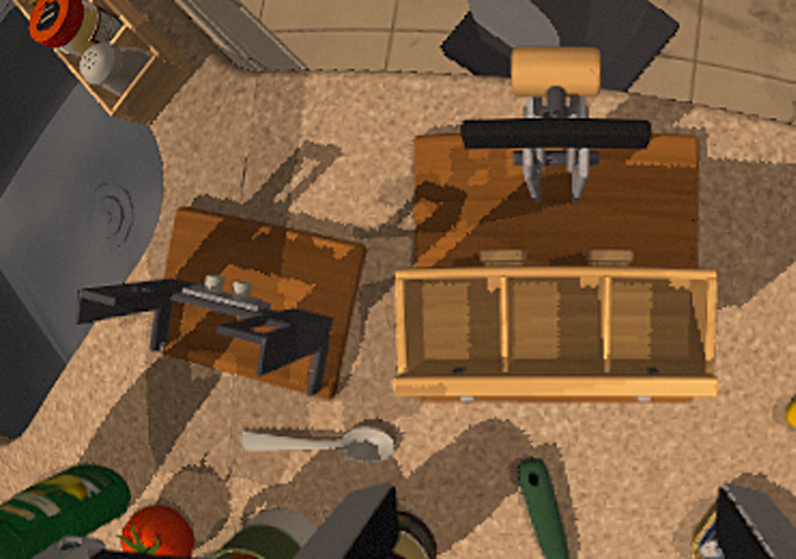

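The jig arm stands wide open. The upright lies at (80-360, 205-395) in this crop, so I'll look at it from straight above before gripping.

Emit:
jog_arm([
  [0.3, -0.3, 0, 0, 0, 0, 0],
  [0.6, -0.6, 0, 0, 0, 0, 0],
  [0.8, -0.9, 0, 0, 0, 0, 0],
  [0.8, -1, 0, 0, 0, 0, 0],
  [0.8, -1, 0, 0, 0, 0, 0],
])

```text
clock: 6.48
eef_pos: [534.0, 195.3, 335.9]
eef_rot: [-3.141, -0.001, -2.5]
wrist_force: [-0.2, 0.7, -0.9]
finger_gap: 94.0
finger_force: 0.0
```

Emit:
jog_arm([
  [0.3, -0.2, 0.1, 0, 0, 0, 0],
  [0.4, -0.4, 0.2, 0, 0, 0, 0],
  [0.4, -0.4, 0.2, 0, 0, 0, 0],
  [0.4, -0.4, 0.2, 0, 0, 0, 0],
  [0.4, -0.4, 0.2, 0, 0, 0, 0],
])

```text
clock: 6.9
eef_pos: [579.9, 152.2, 360.3]
eef_rot: [3.141, -0.0, -2.496]
wrist_force: [-0.6, 0.0, 0.6]
finger_gap: 94.3
finger_force: 0.0
```

```bash
python3 - <<'E'
from h import *
s=manip.read_state();print(s["eef_pos"],s["eef_rot"],s["clock"],s["joints"])
c=cam("wrist");np.savez("w5.npz",**{k:c[k] for k in("Rcw","C","f","cx","cy","n","frame")})
print(c["C"],proj(c,[545,95,141]))
save(c,"w5",(120,0,420,260),2.3)
E
```

```text
[579.91145729 152.24551277 360.26374589] [ 3.14113119e+00 -2.29135413e-04 -2.49554508e+00] 6.9 [ 1.95517643e-01  3.59422185e-01  1.10998275e+00  3.17284681e-04
  1.67259493e+00 -2.02129402e+00]
[522.42107428 108.83230141 531.22418452] (np.float64(298.7976413657875), np.float64(126.80774182649449))
```

View pics/w5.png

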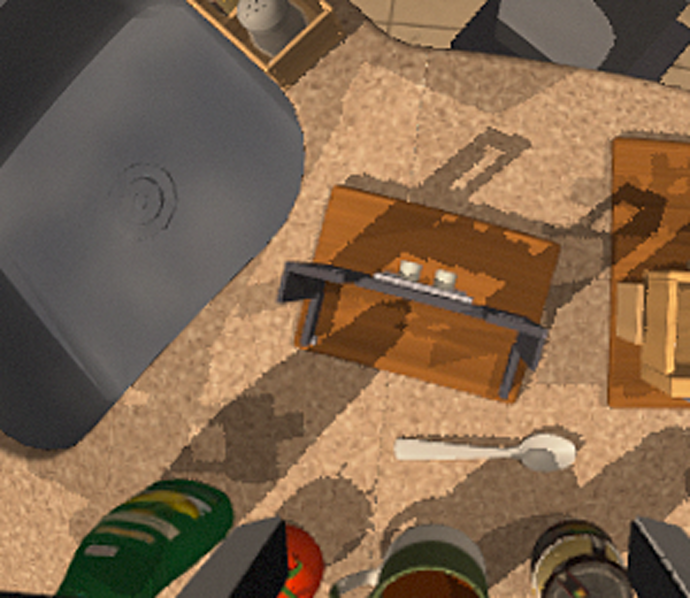

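The upright seen from above: rollers at (410,268) and (446,278), and the post tops from (285,270) to (545,335). I'll zoom in for exact corners.

```bash
python3 - <<'E'
import numpy as np
from h import *
c=dict(np.load("w5.npz"));save(c,"w5b",(236,75,366,180),6.1)
E
```

```text
(no output)
```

View pics/w5b.png

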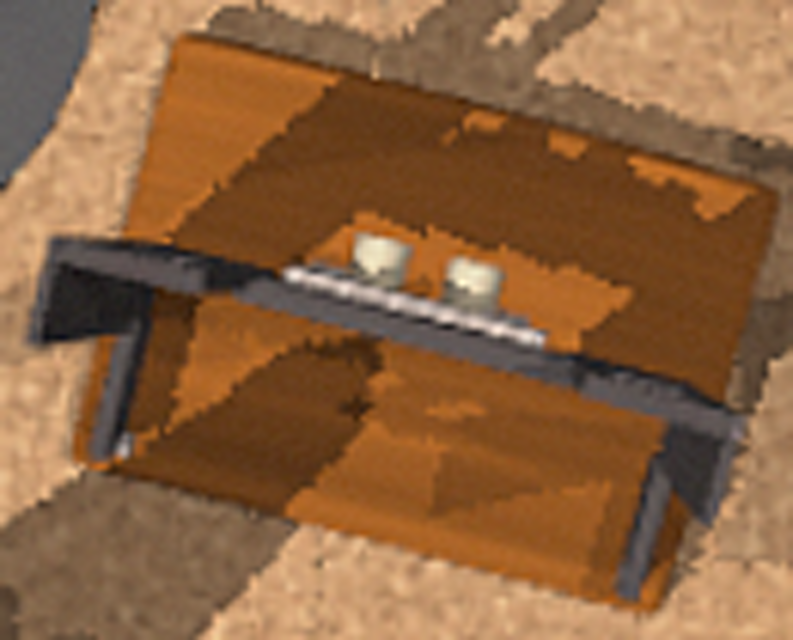

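Corners in this 6.1x crop: post tops' outer front corners at (55,240) and (743,418), board front corners at (182,38) and (777,190), rollers at (382,255) and (473,282).

```bash
python3 - <<'E'
from h import *
c=dict(np.load("w5.npz"));c["n"]="wrist"
g=lambda L,z:np.array([onz(c,236+u/6.1,75+v/6.1,z) for u,v in L])
for nm,L,z,xo in(("posts",[(742,418),(55,240)],141,0),("inner",[(585,360),(205,262)],141,0),("boardfront",[(777,190),(182,38)],16,None),("rollers",[(473,272),(382,247)],60,-8),("boardrear",[(658,600),(82,455)],16,None)):
    A=g(L,z);d=A[0]-A[1];y=np.arctan2(-d[0],d[1]);x=np.array([np.cos(y),np.sin(y)]);m=A.mean(0)[:2]
    print(nm,A[:,:2].round(1).tolist(),"len",np.linalg.norm(d).round(1),"yaw",y.round(4),"mid",m.round(1), "org",None if xo is None else (m-xo*x).round(1))
c=dict(np.load("w4.npz"));c["n"]="wrist"
g=lambda L,z:np.array([onz(c,60+u/2.15,v/2.15,z) for u,v in L])
for nm,L,z,xo in(("shelf rear",[(718,396),(394,396)],134,0),("boardtopfront",[(718,378),(394,378)],134,-12),("frontwall",[(718,270),(396,270)],120,-74),):
    A=g(L,z);d=A[0]-A[1];y=np.arctan2(-d[0],d[1]);x=np.array([np.cos(y),np.sin(y)]);m=A.mean(0)[:2]
    print(nm,"len",np.linalg.norm(d).round(1),"yaw",y.round(4),"org",(m-xo*x).round(1))
E
```

```text
posts [[517.0, 166.7], [572.3, 29.7]] len 147.7 yaw 0.3836 mid [544.6  98.2] org [544.6  98.2]
inner [[527.3, 133.6], [557.7, 58.5]] len 81.0 yaw 0.3841 mid [542.5  96. ] org [542.5  96. ]
boardfront [[459.8, 154.4], [522.9, 0.2]] len 166.7 yaw 0.3887 mid [491.4  77.3] org None
rollers [[527.6, 103.4], [536.0, 81.6]] len 23.4 yaw 0.3695 mid [531.8  92.5] org [539.3  95.4]
boardrear [[569.4, 198.1], [632.5, 45.5]] len 165.1 yaw 0.3922 mid [600.9 121.8] org None
shelf rear len 188.5 yaw 0.6469 org [444.  325.5]
boardtopfront len 187.4 yaw 0.6469 org [445.  326.3]
frontwall len 188.4 yaw 0.6472 org [444.7 326.8]
```

Emit:
jog_arm([
  [-0.1, 0.1, 0, 0, 0, -0.07, 0],
  [-0.2, 0.2, 0, 0, 0, -0.14, 0],
  [-0.3, 0.3, 0, 0, 0, -0.21, 0],
  [-0.4, 0.4, 0, 0, 0, -0.28, 0],
  [-0.5, 0.5, 0, 0, 0, -0.35, 0],
  [-0.583, 0.6, 0, 0, 0, -0.42, 0],
  [-0.583, 0.708, 0, 0, 0, -0.5, 0],
  [-0.583, 0.708, 0, 0, 0, -0.5, 0],
])

```text
clock: 7.62
eef_pos: [509.2, 239.1, 360.5]
eef_rot: [3.141, -0.0, 2.998]
wrist_force: [-0.2, -0.7, -0.8]
finger_gap: 94.2
finger_force: 0.0
```

Emit:
jog_arm([
  [-0.1, 0.1, -0.1, 0, 0, -0.07, 0],
  [-0.2, 0.2, -0.2, 0, 0, -0.14, 0],
  [-0.3, 0.3, -0.3, 0, 0, -0.21, 0],
  [-0.4, 0.4, -0.4, 0, 0, -0.28, 0],
  [-0.5, 0.5, -0.5, 0, 0, -0.35, 0],
  [-0.583, 0.6, -0.8, 0, 0, -0.42, 0],
  [-0.583, 0.708, -1, 0, 0, -0.5, 0],
  [-0.583, 0.708, -1, 0, 0, -0.5, 0],
])

```text
clock: 8.28
eef_pos: [438.4, 322.0, 235.8]
eef_rot: [-3.134, -0.001, 2.217]
wrist_force: [-0.0, -0.2, -2.0]
finger_gap: 94.3
finger_force: 0.0
```

```bash
python3 - <<'E'
from h import *
s=manip.read_state();print(s["eef_pos"],s["eef_rot"],s["clock"],s["joints"])
c=cam("wrist");save(c,"w6",None,1)
E
```

```text
[438.35403916 322.0332074  235.77684164] [-3.13427195e+00 -8.36514620e-04  2.21659143e+00] 8.2833 [ 5.66138598e-01  2.74113565e-01  1.50172489e+00  2.56311220e-04
  1.37311826e+00 -7.97108300e-02]
```

View pics/w6.png

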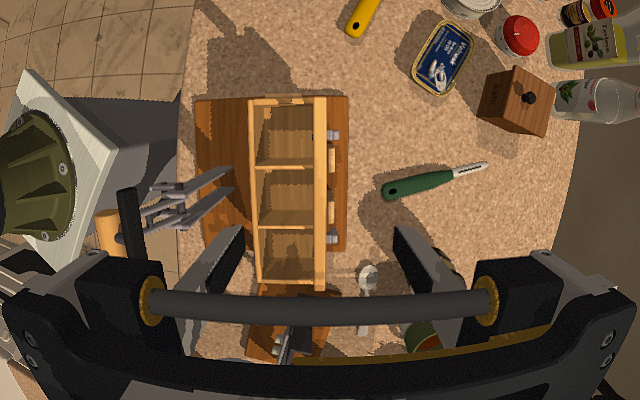

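Well aligned over the shelf: its back board is at image x≈320 and the hooks are visible at (333,135) and (333,238). I'll descend with the fingers partly closed.

Emit:
jog_arm([
  [0, 0, 0, 0, 0, 0, 0.36],
  [0, 0, -0.1, 0, 0, 0, 0.36],
  [0, 0, -0.2, 0, 0, 0, 0.36],
  [0, 0, -0.3, 0, 0, 0, 0.36],
  [0, 0, -0.4, 0, 0, 0, 0.36],
  [0, 0, -0.5, 0, 0, 0, 0.36],
  [0, 0, -0.5, 0, 0, 0, 0.36],
  [0, 0, -0.5, 0, 0, 0, 0.36],
])

```text
clock: 9.0
eef_pos: [441.4, 321.3, 182.1]
eef_rot: [3.14, 0.0, 2.22]
wrist_force: [0.1, 0.2, 0.1]
finger_gap: 60.1
finger_force: 0.0
```

Emit:
jog_arm([
  [-0.013, 0.011, -0.15, 0, 0, 0, 0.36],
  [-0.013, 0.011, -0.3, 0, 0, 0, 0.36],
  [-0.013, 0.011, -0.45, 0, 0, 0, 0.36],
  [-0.013, 0.011, -0.6, 0, 0, 0, 0.36],
  [-0.013, 0.011, -0.6, 0, 0, 0, 0.36],
  [-0.013, 0.011, -0.6, 0, 0, 0, 1],
  [-0.013, 0.011, -0.6, 0, 0, 0, 1],
  [-0.013, 0.011, -0.6, 0, 0, 0, 1],
], grip_force=50)

```text
clock: 9.67
eef_pos: [439.9, 323.3, 110.4]
eef_rot: [3.139, 0.0, 2.217]
wrist_force: [-0.2, 0.3, -0.2]
finger_gap: 43.5
finger_force: 0.0
```

Emit:
jog_arm([
  [0, 0, 0, 0, 0, 0, 1],
  [0, 0, 0, 0, 0, 0, 1],
  [0, 0, 0, 0, 0, 0, 1],
  [0, 0, 0, 0, 0, 0, 1],
  [0, 0, 0, 0, 0, 0, 1],
  [0, 0, 0, 0, 0, 0, 1],
  [0, 0, 0, 0, 0, 0, 1],
  [0, 0, 0, 0, 0, 0, 1],
])

```text
clock: 10.33
eef_pos: [439.1, 322.9, 108.6]
eef_rot: [-3.142, -0.0, 2.217]
wrist_force: [-2.0, -1.4, 2.3]
finger_gap: 11.6
finger_force: 50.0
```

The board is gripped (gap 11.6). I'll lift it straight up 160 mm, then carry it round to a standoff in front of the upright.

Emit:
jog_arm([
  [0, 0, 0.1, 0, 0, 0, 1],
  [0, 0, 0.25, 0, 0, 0, 1],
  [0, 0, 0.4, 0, 0, 0, 1],
  [0, 0, 0.55, 0, 0, 0, 1],
  [0, 0, 0.7, 0, 0, 0, 1],
  [0, 0, 0.85, 0, 0, 0, 1],
  [0, 0, 1, 0, 0, 0, 1],
  [0, 0, 1, 0, 0, 0, 1],
])

```text
clock: 11.0
eef_pos: [439.9, 323.4, 231.3]
eef_rot: [3.137, 0.0, 2.217]
wrist_force: [0.7, 0.9, -3.1]
finger_gap: 12.3
finger_force: 50.0
```

Emit:
jog_arm([
  [0, 0, 0.15, 0, 0, 0, 1],
  [0, 0, 0.33, 0, 0, 0, 1],
  [0.1, -0.13, 0.33, 0, 0, 0, 1],
  [0.2, -0.26, 0.33, 0, 0, 0, 1],
  [0.3, -0.4, 0.33, 0, 0, 0, 1],
  [0.4, -0.53, 0.33, 0, 0, 0, 1],
  [0.5, -0.66, 0.33, 0, 0, 0, 1],
  [0.5, -0.66, 0.33, 0, 0, 0, 1],
])

```text
clock: 11.67
eef_pos: [500.5, 241.3, 266.2]
eef_rot: [-3.139, 0.0, 2.214]
wrist_force: [-0.3, 0.7, -4.8]
finger_gap: 11.9
finger_force: 50.0
```

Emit:
jog_arm([
  [0, -0.12, 0, 0, 0, -0.02, 1],
  [-0.01, -0.24, 0, 0, 0, -0.04, 1],
  [-0.02, -0.36, 0, 0, 0, -0.06, 1],
  [-0.04, -0.48, 0, 0, 0, -0.08, 1],
  [-0.06, -0.6, 0, 0, 0, -0.1, 1],
  [-0.07, -0.7, 0, 0, 0, -0.12, 1],
  [-0.07, -0.7, 0, 0, 0, -0.14, 1],
  [-0.07, -0.7, 0, 0, 0, -0.166, 1],
])

```text
clock: 12.33
eef_pos: [490.5, 158.4, 268.4]
eef_rot: [3.141, 0.0, 1.952]
wrist_force: [0.5, 0.4, -4.1]
finger_gap: 12.2
finger_force: 50.0
```

Emit:
jog_arm([
  [0, -0.12, 0, 0, 0, 0, 1],
  [-0.01, -0.24, 0, 0, 0, 0, 1],
  [-0.02, -0.36, 0, 0, 0, 0, 1],
  [-0.04, -0.48, 0, 0, 0, 0, 1],
  [-0.06, -0.6, 0, 0, 0, 0, 1],
  [-0.07, -0.72, 0, 0, 0, 0, 1],
  [-0.07, -0.72, 0, 0, 0, 0, 1],
  [-0.07, -0.72, 0, 0, 0, 0, 1],
])

```text
clock: 13.0
eef_pos: [482.1, 72.6, 268.3]
eef_rot: [3.141, 0.0, 1.953]
wrist_force: [0.2, 0.5, -4.3]
finger_gap: 11.9
finger_force: 50.0
```

```bash
python3 - <<'E'
from h import *
s=manip.read_state();print(s["eef_pos"],s["eef_rot"],s["clock"],s["joints"])
a=cam("side");b=cam("wrist");A=a["frame"][60:260,270:430,::-1];B=b["frame"][60:300,150:450,::-1]
A=cv2.resize(A,(400,500),interpolation=2);B=cv2.resize(B,(400,320),interpolation=2)
I=np.zeros((500,800,3),np.uint8);I[:,:400]=A;I[:320,400:]=B;cv2.imwrite("pics/c7.png",I)
E
```

```text
[482.14656373  72.59956177 268.33937383] [3.14105504e+00 7.02093971e-07 1.95336461e+00] 13.0 [ 7.42301718e-02  1.19866773e-01  1.61026188e+00  1.64581676e-04
  1.41095154e+00 -3.08364261e-01]
```

View pics/c7.png

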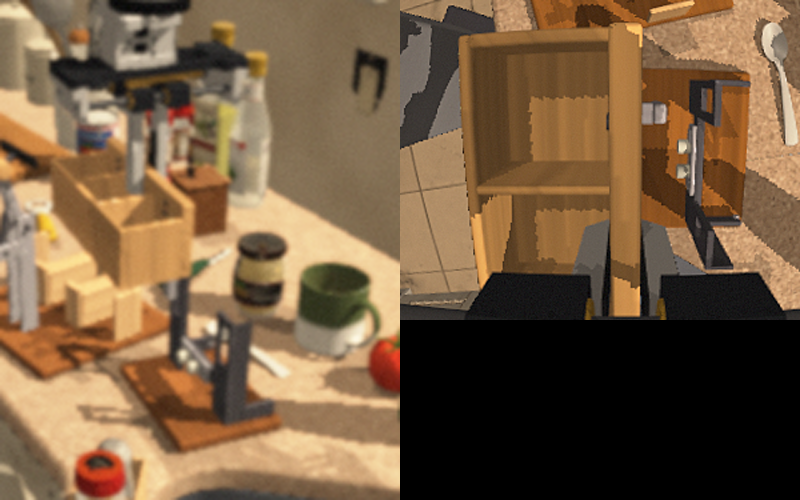

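The shelf hangs level in the gripper in front of the upright. In the wrist crop the rear top corner is at (640,25), the hook at (655,113), and the rollers at (683,147) and (683,170). I'll check the alignment from these.

```bash
python3 - <<'E'
from h import *
c=cam("wrist");s=manip.read_state();t=s["eef_pos"];y=s["eef_rot"][2]-np.pi/2;R=np.array([[np.cos(y),np.sin(y)],[-np.sin(y),np.cos(y)]])
g=lambda u,v,z:onz(c,150+(u-400)*.75,60+v*.75,z)[:2]
so=t[:2]+R.T@[6,0]
print("yaw",y,"shelf org assumed",so)
for n,u,v,z in(("corner(0,95)",641,25,293),("front corner(-12,95)",611,28,293),("frontwall(-74,95)",460,40,279),("divider(.,30)mid",545,187,279),("hook(14,58)",668,113,236)):
    print(n,(R@(g(u,v,z)-so)).round(1))
uo=np.array([543.5,97]);yu=.386;U=np.array([[np.cos(yu),np.sin(yu)],[-np.sin(yu),np.cos(yu)]])
for n,u,v,z in(("slot mid(0,58)",708,100,125),("post outer(0,75)",693,80,141),("rollers(-8,0)",682,158,60),("boardfr(?,86)",640,68,16)):
    p=g(u,v,z);print(n,"in upright",(U@(p-uo)).round(1),"in shelf",(R@(p-so)).round(1))
# sharper: automatic roller blobs (bright, low saturation)
hsv=cv2.cvtColor(c["frame"],cv2.COLOR_RGB2HSV);m=((hsv[:,:,1]<60)&(hsv[:,:,2]>150)).astype(np.uint8);m[:, :355]=0;m[:,370:]=0;m[:150]=0;m[200:]=0
n,_,st,ce=cv2.connectedComponentsWithStats(m)
for i in range(1,n):
    if st[i,4]>8: p=onz(c,*ce[i],60)[:2];print(st[i],ce[i],(R@(p-so)).round(1),(U@(p-uo)).round(1))
E
```

```text
yaw 0.3849150394928671 shelf org assumed [487.84370721  75.90705711]
corner(0,95) [ 0.4 92.2]
front corner(-12,95) [-10.1  91.1]
frontwall(-74,95) [-71.6  91.2]
divider(.,30)mid [-37.6  30. ]
hook(14,58) [16.1 56.3]
slot mid(0,58) in upright [-0.6 59.3] in shelf [58.8 57.9]
post outer(0,75) in upright [-15.3  74.3] in shelf [44.1 73. ]
rollers(-8,0) in upright [-10.6   1.2] in shelf [48.9 -0.2]
boardfr(?,86) in upright [-48.9  85.8] in shelf [10.5 84.4]
[359 166   6   9  45] [361.08888889 170.13333333] [48.1 10.4] [-11.4  11.8]
[368 174   2  26  27] [368.96296296 186.96296296] [ 58.8 -11.1] [-0.7 -9.7]
[358 186   6   7  31] [360.12903226 189.51612903] [ 47.6 -14.4] [-11.9 -13. ]
```

Emit:
jog_arm([
  [0, 0, -0.15, 0, 0, 0, 1],
  [0, 0, -0.3, 0, 0, 0, 1],
  [0, 0, -0.45, 0, 0, 0, 1],
  [0, 0, -0.6, 0, 0, 0, 1],
  [0, 0, -0.75, 0, 0, 0, 1],
  [0, 0, -0.9, 0, 0, 0, 1],
  [0, 0, -0.984, 0, 0, 0, 1],
  [0, 0, -0.984, 0, 0, 0, 1],
])

```text
clock: 13.82
eef_pos: [481.4, 73.6, 148.2]
eef_rot: [-3.138, -0.001, 1.956]
wrist_force: [-0.6, -0.9, -4.5]
finger_gap: 11.8
finger_force: 50.0
```

Emit:
jog_arm([
  [0, 0, 0, 0, 0, 0, 1],
  [0, 0, 0, 0, 0, 0, 1],
  [0, 0, 0, 0, 0, 0, 1],
])

```text
clock: 14.07
eef_pos: [482.8, 73.4, 151.1]
eef_rot: [3.14, 0.001, 1.956]
wrist_force: [0.2, 0.1, -3.2]
finger_gap: 11.3
finger_force: 50.0
```

```bash
python3 - <<'E'
from h import *
c=cam("wrist");s=manip.read_state();t=s["eef_pos"];print(t,s["eef_rot"]);y=s["eef_rot"][2]-np.pi/2;R=np.array([[np.cos(y),np.sin(y)],[-np.sin(y),np.cos(y)]]);so=t[:2]+R.T@[6,0]
# edges of shelf/post seen beyond board: print where predicted points fall, and side view check of floor height
a=cam("side")
cv2.imwrite("pics/sd8.png",a["frame"][:,:,::-1])
# side cam: right end wall outer face of shelf: bottom corners (y=-95, x=-74,-12 z=0) predicted
f=lambda x,yy,z:np.append(so+R.T@[x,yy],t[2]-48.7+z)
for q in((-74,-95,0),(0,-95,0),(0,-95,74),(-74,-95,60)): print(q,np.round(proj(a,f(*q)),1))
h=cv2.cvtColor(a["frame"],cv2.COLOR_RGB2HSV)
u=int(proj(a,f(-37,-95,30))[0]);v=int(proj(a,f(-37,-95,30))[1])
print(u,v);print([(v+k,h[v+k,u].tolist()) for k in range(-24,30,2)])
E
```

```text
[482.7705431   73.39592173 151.00112942] [3.14007644e+00 4.71186901e-04 1.95590557e+00]
(-74, -95, 0) [317.2 217.7]
(0, -95, 0) [344.5 211.5]
(0, -95, 74) [345.7 185.9]
(-74, -95, 60) [317.4 196.8]
331 204
[(180, [15, 151, 127]), (182, [15, 155, 127]), (184, [15, 154, 124]), (186, [15, 151, 125]), (188, [15, 150, 124]), (190, [15, 151, 125]), (192, [16, 149, 157]), (194, [16, 144, 227]), (196, [15, 147, 201]), (198, [16, 147, 203]), (200, [16, 149, 202]), (202, [16, 148, 202]), (204, [16, 151, 203]), (206, [16, 148, 204]), (208, [15, 149, 206]), (210, [16, 147, 205]), (212, [15, 149, 217]), (214, [15, 152, 210]), (216, [14, 172, 92]), (218, [12, 183, 89]), (220, [12, 180, 122]), (222, [11, 166, 83]), (224, [12, 167, 81]), (226, [13, 154, 83]), (228, [14, 130, 98]), (230, [16, 109, 108]), (232, [14, 105, 124])]
```

Emit:
jog_arm([
  [0.066, 0.027, 0, 0, 0, 0, 1],
  [0.132, 0.054, 0, 0, 0, 0, 1],
  [0.2, 0.081, 0, 0, 0, 0, 1],
  [0.264, 0.107, 0, 0, 0, 0, 1],
  [0.33, 0.134, 0, 0, 0, 0, 1],
  [0.4, 0.162, 0, 0, 0, 0, 1],
  [0.4, 0.162, 0, 0, 0, 0, 1],
])

```text
clock: 14.75
eef_pos: [531.7, 93.3, 149.8]
eef_rot: [3.141, 0.0, 1.956]
wrist_force: [0.3, 0.9, -4.3]
finger_gap: 11.7
finger_force: 50.0
```

Emit:
jog_arm([
  [0.015, 0.006, 0, 0, 0, 0, 1],
  [0.031, 0.0125, 0, 0, 0, 0, 1],
  [0.031, 0.0125, 0, 0, 0, 0, 1],
])

```text
clock: 15.0
eef_pos: [534.2, 94.3, 150.0]
eef_rot: [-3.142, -0.0, 1.956]
wrist_force: [-0.1, 0.1, -3.2]
finger_gap: 11.7
finger_force: 50.0
```

Emit:
jog_arm([
  [0.015, 0.006, 0, 0, 0, 0, 1],
  [0.023, 0.009, 0, 0, 0, 0, 1],
  [0.023, 0.009, 0, 0, 0, 0, 1],
])

```text
clock: 15.25
eef_pos: [536.8, 95.3, 150.1]
eef_rot: [-3.141, -0.0, 1.956]
wrist_force: [-1.3, -0.3, -3.0]
finger_gap: 11.4
finger_force: 50.0
```

Emit:
jog_arm([
  [0.015, 0.006, 0, 0, 0, 0, 1],
  [0.023, 0.009, 0, 0, 0, 0, 1],
  [0.023, 0.009, 0, 0, 0, 0, 1],
])

```text
clock: 15.5
eef_pos: [537.3, 95.5, 150.1]
eef_rot: [-3.135, -0.001, 1.956]
wrist_force: [-20.9, -7.7, 9.8]
finger_gap: 11.7
finger_force: 50.0
```

Emit:
jog_arm([
  [-0.02, -0.008, 0, 0, 0, 0, 1],
  [-0.02, -0.008, -0.03, 0, 0, 0, 1],
  [-0.02, -0.008, -0.06, 0, 0, 0, 1],
  [-0.02, -0.008, -0.09, 0, 0, 0, 1],
  [-0.02, -0.008, -0.12, 0, 0, 0, 1],
  [-0.02, -0.008, -0.12, 0, 0, 0, 1],
], grip_force=60)

```text
clock: 16.0
eef_pos: [537.2, 95.3, 136.2]
eef_rot: [3.141, 0.0, 1.956]
wrist_force: [-8.0, -3.4, 7.3]
finger_gap: 12.1
finger_force: 60.0
```

Emit:
jog_arm([
  [0, 0, -0.03, 0, 0, 0, 1],
  [0, 0, -0.05, 0, 0, 0, 1],
  [0, 0, -0.07, 0, 0, 0, 1],
  [0, 0, -0.07, 0, 0, 0, 1],
])

```text
clock: 16.33
eef_pos: [537.1, 95.4, 126.7]
eef_rot: [-3.141, -0.0, 1.956]
wrist_force: [-2.0, -1.1, -5.1]
finger_gap: 11.4
finger_force: 60.0
```

Emit:
jog_arm([
  [0, 0, -0.017, 0, 0, 0, 1],
  [0, 0, -0.034, 0, 0, 0, 1],
  [0, 0, -0.034, 0, 0, 0, 1],
])

```text
clock: 16.58
eef_pos: [537.1, 95.3, 123.6]
eef_rot: [-3.141, 0.0, 1.956]
wrist_force: [-6.9, -2.0, 6.7]
finger_gap: 11.4
finger_force: 60.0
```

Emit:
jog_arm([
  [0, 0, -0.017, 0, 0, 0, 1],
  [0, 0, -0.025, 0, 0, 0, 1],
  [0, 0, -0.025, 0, 0, 0, 1],
  [0, 0, -0.025, 0, 0, 0, 1],
  [0, 0, -0.025, 0, 0, 0, 1],
])

```text
clock: 17.0
eef_pos: [537.2, 95.3, 123.4]
eef_rot: [3.141, 0.001, 1.956]
wrist_force: [-22.6, -6.3, 36.6]
finger_gap: 11.9
finger_force: 60.0
```

It's fully down: TCP z stays at 123.4 under 36 N, so the origin is about 75 mm up. I'll release, rise and head to the basket.

Emit:
jog_arm([
  [0, 0, 0.017, 0, 0, 0, 0.45],
  [0, 0, 0.017, 0, 0, 0, 0.45],
  [0, 0, 0.017, 0, 0, 0, 0.45],
  [0, 0, 0.017, 0, 0, 0, 0.45],
  [0, 0, 0.017, 0, 0, 0, 0.45],
  [0, 0, 0.017, 0, 0, 0, 0.45],
])

```text
clock: 17.5
eef_pos: [537.2, 95.5, 121.9]
eef_rot: [-3.141, -0.0, 1.956]
wrist_force: [0.5, 0.1, -0.3]
finger_gap: 48.5
finger_force: 0.0
```

Emit:
jog_arm([
  [0, 0, 0.15, 0, 0, 0, 0.45],
  [0, 0, 0.3, 0, 0, 0, 0.45],
  [0, 0, 0.5, 0, 0, 0, 0.45],
  [0, 0, 0.7, 0, 0, 0, 0.3],
  [0, 0, 0.9, 0, 0, 0, 0],
  [0, 0, 1, 0, 0, 0, 0],
  [0, 0, 1, 0, 0, 0, 0],
])

```text
clock: 18.08
eef_pos: [538.1, 95.6, 244.9]
eef_rot: [3.137, 0.001, 1.956]
wrist_force: [0.0, 0.2, 1.1]
finger_gap: 75.1
finger_force: 0.0
```

Emit:
jog_arm([
  [-0.1, -0.2, 0.2, 0, 0, -0.05, 0],
  [-0.3, -0.4, 0.4, 0, 0, -0.1, 0],
  [-0.5, -0.6, 0.6, 0, 0, -0.15, 0],
  [-0.7, -0.8, 0.75, 0, 0, -0.2, 0],
  [-0.8, -1, 0.75, 0, 0, -0.25, 0],
  [-0.8, -1, 0.75, 0, 0, -0.3, 0],
  [-0.8, -1, 0.75, 0, 0, -0.3, 0],
])

```text
clock: 18.67
eef_pos: [440.8, -25.4, 331.6]
eef_rot: [-3.141, -0.0, 1.479]
wrist_force: [0.1, 0.8, -0.9]
finger_gap: 94.3
finger_force: 0.0
```

Emit:
jog_arm([
  [0, -0.2, 0, 0, 0, 0, 0],
  [0, -0.5, 0, 0, 0, 0, 0],
  [-0.1, -0.8, 0, 0, 0, 0, 0],
  [-0.1, -1, 0, 0, 0, 0, 0],
  [-0.1, -1, 0, 0, 0, 0, 0],
  [-0.1, -1, 0, 0, 0, 0, 0],
])

```text
clock: 19.17
eef_pos: [429.3, -144.9, 331.0]
eef_rot: [-3.14, -0.001, 1.485]
wrist_force: [-0.3, 0.8, 0.6]
finger_gap: 94.2
finger_force: 0.0
```

```bash
cat > jars.py <<'E'
from h import *
def caps(c,z=106):
    h=cv2.cvtColor(c["frame"],cv2.COLOR_RGB2HSV);m=(((h[:,:,0]<8)|(h[:,:,0]>172))&(h[:,:,1]>150)&(h[:,:,2]>80)).astype(np.uint8)
    m=cv2.morphologyEx(m,cv2.MORPH_CLOSE,np.ones((5,5)));cs,_=cv2.findContours(m,cv2.RETR_EXTERNAL,cv2.CHAIN_APPROX_NONE)
    o=[]
    for k in cs:
        if cv2.contourArea(k)<80: continue
        (u,v),r=cv2.minEnclosingCircle(k);o.append((u,v,r,onz(c,u,v,z)[:2]))
    return o
E
python3 - <<'E'
from jars import *
s=manip.read_state();print(s["eef_pos"],s["eef_rot"],s["clock"],s["joints"])
c=cam("wrist");save(c,"w9",None,1)
for z in(100,110): print([(round(u),round(v),round(r),p.round(1).tolist()) for u,v,r,p in caps(c,z)])
E
```

```text
[ 429.34776821 -144.8864528   331.01974414] [-3.13981186e+00 -7.81075059e-04  1.48540627e+00] 19.1667 [-4.06420237e-01  1.36237866e-02  1.58134995e+00  1.79294890e-04
  1.54855519e+00 -3.21035040e-01]
[(323, 258, 17, [426.0, -265.0]), (505, 4, 19, [729.9, 98.7])]
[(323, 258, 17, [426.3, -260.2]), (505, 4, 19, [722.6, 94.4])]
```

View pics/w9.png

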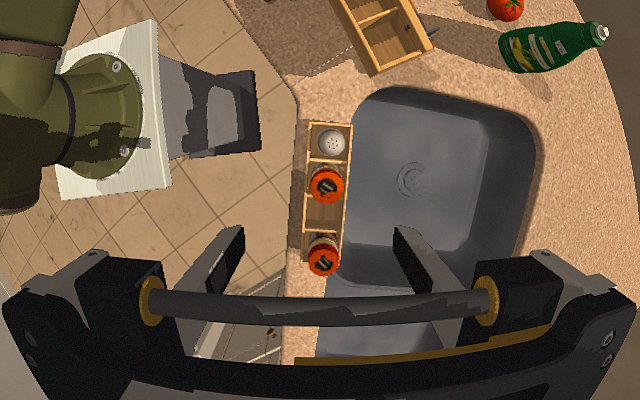

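The view shows two orange-red caps at (327,185) and (323,258) and the salt at (331,142); the other compartment is empty. I'll measure the caps with a wider hue mask.

```bash
sed -i 's/<8)/<13)/; s/>150)/>165)/; s/>80)/>110)/' jars.py; python3 - <<'E'
from jars import *
c=cam("wrist")
for u,v,r,p in caps(c,110): print(round(u),round(v),round(r,1),p.round(1))
print(onz(c,327,185,110)[:2],onz(c,331,142,90)[:2])
print("basket corners",[onz(c,*p,58)[:2].round(1).tolist() for p in((311,121),(353,124),(302,262))])
E
```

```text
323 260 16.4 [ 426.7 -261.8]
326 186 17.8 [ 439.2 -157.7]
508 6 15.8 [727.1  93.2]
[ 439.95891803 -155.77440416] [ 450.05391299 -102.17436054]
basket corners [[425.2, -72.1], [484.5, -81.0], [391.4, -288.1]]
```

Emit:
jog_arm([
  [0.04, -0.05, -0.2, 0, 0, -0.035, 0],
  [0.083, -0.107, -0.4, 0, 0, -0.035, 0],
  [0.083, -0.107, -0.6, 0, 0, -0.035, 0],
  [0.083, -0.107, -0.8, 0, 0, -0.035, 0],
  [0.083, -0.107, -0.9, 0, 0, -0.035, 0],
  [0.083, -0.107, -0.9, 0, 0, -0.035, 0],
  [0.083, -0.107, -0.9, 0, 0, -0.035, 0],
])

```text
clock: 19.85
eef_pos: [439.4, -156.5, 224.3]
eef_rot: [-3.141, -0.0, 1.432]
wrist_force: [0.1, 1.5, 0.3]
finger_gap: 93.9
finger_force: 0.0
```

```bash
python3 - <<'E'
from jars import *
s=manip.read_state();print(s["eef_pos"],s["eef_rot"])
c=cam("wrist")
for u,v,r,p in caps(c,110): print(round(u),round(v),round(r,1),p.round(1))
E
```

```text
[ 439.39871344 -156.45357712  224.27600969] [-3.14093705e+00 -2.90492247e-04  1.43171795e+00]
320 290 20.3 [ 427.  -257.6]
318 198 24.4 [ 439.2 -157.1]
```

Cap confirmed at (439.2,-157.1). I'll descend 136 mm and grip.

Emit:
jog_arm([
  [0, 0, -0.2, 0, 0, 0, 0],
  [0, 0, -0.4, 0, 0, 0, 0],
  [0, 0, -0.6, 0, 0, 0, 0],
  [0, 0, -0.8, 0, 0, 0, 0],
  [0, 0, -1, 0, 0, 0, 0],
  [0, 0, -1, 0, 0, 0, 0],
])

```text
clock: 20.4
eef_pos: [438.1, -156.6, 101.7]
eef_rot: [-3.138, -0.001, 1.43]
wrist_force: [-0.5, 0.3, 0.1]
finger_gap: 93.9
finger_force: 0.0
```

Emit:
jog_arm([
  [0, 0, -0.07, 0, 0, 0, 0],
  [0, 0, -0.13, 0, 0, 0, 0],
  [0, 0, -0.13, 0, 0, 0, 0.7],
  [0, 0, -0.13, 0, 0, 0, 0.7],
  [0, 0, -0.13, 0, 0, 0, 0.7],
  [0, 0, -0.13, 0, 0, 0, 0.7],
  [0, 0, -0.13, 0, 0, 0, 0.7],
  [0, 0, -0.13, 0, 0, 0, 0.7],
], grip_force=20)

```text
clock: 21.07
eef_pos: [439.3, -157.4, 88.9]
eef_rot: [3.141, 0.0, 1.43]
wrist_force: [0.2, 0.2, -0.4]
finger_gap: 57.5
finger_force: 0.0
```

Emit:
jog_arm([
  [0, 0, 0, 0, 0, 0, 0.7],
  [0, 0, 0, 0, 0, 0, 0.7],
  [0, 0, 0, 0, 0, 0, 0.7],
  [0, 0, 0, 0, 0, 0, 0.7],
  [0, 0, 0, 0, 0, 0, 0.7],
])

```text
clock: 21.48
eef_pos: [439.2, -157.4, 88.7]
eef_rot: [3.142, 0.0, 1.43]
wrist_force: [-0.8, -0.4, 1.1]
finger_gap: 44.2
finger_force: 20.0
```

Emit:
jog_arm([
  [0, 0, 0.15, 0, 0, 0, 0.7],
  [0, 0, 0.3, 0, 0, 0, 0.7],
  [0, 0, 0.5, 0, 0, 0, 0.7],
  [0, 0, 0.7, 0, 0, 0, 0.7],
  [0, 0, 0.9, 0, 0, 0, 0.7],
  [0, 0, 1, 0, 0, 0, 0.7],
  [0, 0, 1, 0, 0, 0, 0.7],
])

```text
clock: 22.07
eef_pos: [440.0, -157.8, 211.0]
eef_rot: [3.138, 0.001, 1.43]
wrist_force: [0.5, 0.8, -0.4]
finger_gap: 44.0
finger_force: 20.0
```

Emit:
jog_arm([
  [0.02, 0.05, 0.15, 0, 0, 0, 0.7],
  [0.1, 0.2, 0.3, 0, 0, 0.05, 0.7],
  [0.15, 0.35, 0.5, 0, 0, 0.1, 0.7],
  [0.2, 0.5, 0.5, 0, 0, 0.15, 0.7],
  [0.3, 0.65, 0.5, 0, 0, 0.2, 0.7],
  [0.375, 0.78, 0.5, 0, 0, 0.25, 0.7],
  [0.375, 0.78, 0.5, 0, 0, 0.3, 0.7],
  [0.375, 0.78, 0.5, 0, 0, 0.335, 0.7],
])

```text
clock: 22.73
eef_pos: [484.2, -62.9, 267.0]
eef_rot: [-3.14, -0.001, 1.962]
wrist_force: [0.8, -0.5, -0.7]
finger_gap: 44.0
finger_force: 20.0
```

Emit:
jog_arm([
  [0.1, 0.2, 0, 0, 0, 0, 0.7],
  [0.2, 0.4, 0, 0, 0, 0, 0.7],
  [0.3, 0.6, 0, 0, 0, 0, 0.7],
  [0.37, 0.75, 0, 0, 0, 0, 0.7],
  [0.37, 0.75, 0, 0, 0, 0, 0.7],
  [0.37, 0.75, 0, 0, 0, 0, 0.7],
])

```text
clock: 23.23
eef_pos: [528.4, 26.8, 267.0]
eef_rot: [-3.139, -0.001, 1.957]
wrist_force: [0.1, 0.2, -1.1]
finger_gap: 43.9
finger_force: 20.0
```

```bash
cat > shelf.py <<'E'
from jars import *
# wood bright top rim of shelf: measure back board rear top line, z=149, in upright frame
def S(p,o=(542.8,97.7),y=.386): 
    R=np.array([[np.cos(y),np.sin(y)],[-np.sin(y),np.cos(y)]]);return (R@(np.asarray(p)[:2]-np.asarray(o)))
E
python3 - <<'E'
from shelf import *
s=manip.read_state();print(s["eef_pos"],s["eef_rot"],s["finger_gap"],"spot offset",S(s["eef_pos"]))
# independent check by scene+side cams: cap seen in side -> triangulate
a,b=cam("side"),cam("scene")
for c in(a,b):print(c["n"],[(round(u,1),round(v,1),round(r,1)) for u,v,r,p in caps(c)], np.round(proj(c,s["eef_pos"]+[0,0,11]),1))
E
```

```text
[528.37070627  26.79060305 267.04508654] [-3.13947222e+00 -8.13769807e-04  1.95744635e+00] 43.91977243602752 spot offset [-40.06399837 -60.25963099]
side [(302.5, 282.5, 12.3), (358.5, 228.0, 22.5), (427.7, 204.2, 11.0), (285.5, 190.5, 33.4), (349.9, 139.2, 9.2), (258.1, 102.5, 8.3)] [348.3 140.3]
scene [(411.2, 237.0, 8.8), (60.7, 186.0, 9.8)] [332.7 141. ]
```

Emit:
jog_arm([
  [0, 0, -0.15, 0, 0, 0, 0.7],
  [0, 0, -0.3, 0, 0, 0, 0.7],
  [0, 0, -0.45, 0, 0, 0, 0.7],
  [0, 0, -0.6, 0, 0, 0, 0.7],
  [0, 0, -0.75, 0, 0, 0, 0.7],
  [0, 0, -0.8, 0, 0, 0, 0.7],
  [0, 0, -0.8, 0, 0, 0, 0.7],
  [0, 0, -0.8, 0, 0, 0, 0.7],
])

```text
clock: 24.0
eef_pos: [528.7, 25.7, 173.3]
eef_rot: [3.141, 0.0, 1.955]
wrist_force: [0.6, -0.3, -1.3]
finger_gap: 43.9
finger_force: 20.0
```

Emit:
jog_arm([
  [0, 0, -0.02, 0, 0, 0, 0.7],
  [0, 0, -0.035, 0, 0, 0, 0.7],
  [0, 0, -0.035, 0, 0, 0, 0.7],
])

```text
clock: 24.25
eef_pos: [528.6, 26.2, 168.7]
eef_rot: [3.141, 0.0, 1.956]
wrist_force: [0.1, 0.2, -0.4]
finger_gap: 44.0
finger_force: 20.0
```

Emit:
jog_arm([
  [0, 0, -0.01, 0, 0, 0, 0.7],
  [0, 0, -0.022, 0, 0, 0, 0.7],
  [0, 0, -0.022, 0, 0, 0, 0.7],
])

```text
clock: 24.5
eef_pos: [528.5, 26.2, 165.7]
eef_rot: [3.142, 0.0, 1.956]
wrist_force: [-0.6, -0.4, -0.9]
finger_gap: 44.4
finger_force: 20.0
```

Emit:
jog_arm([
  [0, 0, 0, 0, 0, 0, 0.5],
  [0, 0, 0, 0, 0, 0, 0],
  [0, 0, 0, 0, 0, 0, 0],
  [0, 0, 0, 0, 0, 0, 0],
  [0, 0, 0, 0, 0, 0, 0],
  [0, 0, 0, 0, 0, 0, 0],
  [0, 0, 0, 0, 0, 0, 0],
  [0, 0, 0, 0, 0, 0, 0],
])

```text
clock: 25.17
eef_pos: [528.5, 26.2, 165.8]
eef_rot: [3.142, -0.0, 1.956]
wrist_force: [0.8, -0.1, -0.2]
finger_gap: 90.3
finger_force: 0.0
```

Emit:
jog_arm([
  [0, 0, 0.1, 0, 0, 0, 0],
  [0, 0, 0.3, 0, 0, 0, 0],
  [0, 0, 0.5, 0, 0, 0, 0],
  [0, 0, 0.7, 0, 0, 0, 0],
  [0, 0, 0.9, 0, 0, 0, 0],
  [0, 0, 0.9, 0, 0, 0, 0],
])

```text
clock: 25.67
eef_pos: [529.7, 26.2, 278.5]
eef_rot: [3.135, 0.003, 1.956]
wrist_force: [-0.0, 0.3, -1.0]
finger_gap: 94.3
finger_force: 0.0
```

Emit:
jog_arm([
  [-0.1, -0.2, 0, 0, 0, -0.06, 0],
  [-0.2, -0.4, 0, 0, 0, -0.12, 0],
  [-0.3, -0.6, 0, 0, 0, -0.18, 0],
  [-0.4, -0.8, 0, 0, 0, -0.24, 0],
  [-0.4, -1, 0, 0, 0, -0.3, 0],
  [-0.4, -1, 0, 0, 0, -0.335, 0],
  [-0.4, -1, 0, 0, 0, -0.335, 0],
])

```text
clock: 26.25
eef_pos: [480.3, -94.7, 273.4]
eef_rot: [-3.141, -0.0, 1.425]
wrist_force: [0.2, -0.7, 0.2]
finger_gap: 93.6
finger_force: 0.0
```

Emit:
jog_arm([
  [-0.1, -0.3, 0, 0, 0, 0, 0],
  [-0.2, -0.6, 0, 0, 0, 0, 0],
  [-0.3, -0.9, 0, 0, 0, 0, 0],
  [-0.4, -1, 0, 0, 0, 0, 0],
  [-0.4, -1, 0, 0, 0, 0, 0],
  [-0.4, -1, 0, 0, 0, 0, 0],
])

```text
clock: 26.75
eef_pos: [432.5, -213.7, 273.6]
eef_rot: [-3.141, -0.0, 1.43]
wrist_force: [-0.4, -0.1, -0.2]
finger_gap: 93.8
finger_force: 0.0
```

```bash
python3 - <<'E'
from shelf import *
s=manip.read_state();print(s["eef_pos"],s["eef_rot"],s["clock"])
c=cam("wrist")
for u,v,r,p in caps(c,110): print(round(u),round(v),round(r,1),p.round(1))
for n in("side","scene"):
    c=cam(n)
    print(n,np.round(proj(c,[528.7,26.1,75+6+96]),1),[(round(u,1),round(v,1),round(r,1)) for u,v,r,p in caps(c)])
E
```

```text
[ 432.49384878 -213.66678679  273.59077961] [-3.14146597e+00 -2.53685243e-04  1.43021679e+00] 26.75
320 228 21.3 [ 428.  -262.2]
side [346.6 177.9] [(302.6, 282.8, 12.1), (358.0, 228.0, 22.1), (427.9, 204.8, 11.2), (284.5, 189.5, 32.4), (347.5, 177.0, 9.0), (258.1, 102.5, 8.3), (337.6, 103.5, 9.4)]
scene [332.7 173.8] [(411.2, 237.5, 8.6), (60.7, 186.0, 9.8)]
```

Jar 1 stands in the right compartment: side-view cap at (347.5,177.0), predicted (346.6,177.9). Now jar 2.

Emit:
jog_arm([
  [-0.02, -0.2, 0, 0, 0, 0, 0],
  [-0.038, -0.403, -0.1, 0, 0, 0, 0],
  [-0.038, -0.403, -0.3, 0, 0, 0, 0],
  [-0.038, -0.403, -0.5, 0, 0, 0, 0],
  [-0.038, -0.403, -0.7, 0, 0, 0, 0],
  [-0.038, -0.403, -0.7, 0, 0, 0, 0],
  [-0.038, -0.403, -0.7, 0, 0, 0, 0],
])

```text
clock: 27.48
eef_pos: [428.3, -261.3, 189.7]
eef_rot: [-3.14, -0.001, 1.431]
wrist_force: [-0.4, 0.7, 0.3]
finger_gap: 94.2
finger_force: 0.0
```

```bash
python3 - <<'E'
from shelf import *
s=manip.read_state();print(s["eef_pos"])
c=cam("wrist")
for u,v,r,p in caps(c,110): print(round(u),round(v),round(r,1),p.round(1))
E
```

```text
[ 428.2988462  -261.28865092  189.66211827]
318 211 27.8 [ 427.6 -264. ]
```

Emit:
jog_arm([
  [-0.005, -0.02, -0.2, 0, 0, 0, 0],
  [-0.005, -0.02, -0.4, 0, 0, 0, 0],
  [-0.005, -0.02, -0.6, 0, 0, 0, 0],
  [-0.005, -0.02, -0.75, 0, 0, 0, 0],
  [-0.005, -0.02, -0.84, 0, 0, 0, 0],
  [-0.005, -0.02, -0.84, 0, 0, 0, 0.7],
  [-0.005, -0.02, -0.84, 0, 0, 0, 0.7],
  [-0.005, -0.02, -0.84, 0, 0, 0, 0.7],
])

```text
clock: 28.2
eef_pos: [428.2, -265.0, 90.7]
eef_rot: [3.139, 0.001, 1.43]
wrist_force: [-0.5, 0.3, -0.7]
finger_gap: 77.6
finger_force: 0.0
```

Emit:
jog_arm([
  [0, 0, 0, 0, 0, 0, 0.7],
  [0, 0, 0, 0, 0, 0, 0.7],
  [0, 0, 0, 0, 0, 0, 0.7],
  [0, 0, 0, 0, 0, 0, 0.7],
  [0, 0, 0, 0, 0, 0, 0.7],
  [0, 0, 0, 0, 0, 0, 0.7],
  [0, 0, 0, 0, 0, 0, 0.7],
  [0, 0, 0, 0, 0, 0, 0.7],
])

```text
clock: 28.87
eef_pos: [427.4, -264.6, 89.1]
eef_rot: [3.141, 0.0, 1.43]
wrist_force: [-0.7, 0.3, 2.5]
finger_gap: 44.1
finger_force: 19.9
```

Emit:
jog_arm([
  [0, 0, 0.15, 0, 0, 0, 0.7],
  [0, 0, 0.3, 0, 0, 0, 0.7],
  [0, 0, 0.5, 0, 0, 0, 0.7],
  [0, 0, 0.7, 0, 0, 0, 0.7],
  [0, 0, 0.9, 0, 0, 0, 0.7],
  [0, 0, 1, 0, 0, 0, 0.7],
  [0, 0, 1, 0, 0, 0, 0.7],
])

```text
clock: 29.45
eef_pos: [428.1, -265.0, 211.5]
eef_rot: [3.138, 0.002, 1.43]
wrist_force: [-0.3, 0.3, -0.6]
finger_gap: 44.3
finger_force: 19.9
```

Emit:
jog_arm([
  [0, 0.15, 0.2, 0, 0, 0, 0.7],
  [0.02, 0.3, 0.4, 0, 0, 0.05, 0.7],
  [0.04, 0.45, 0.6, 0, 0, 0.1, 0.7],
  [0.06, 0.6, 0.75, 0, 0, 0.15, 0.7],
  [0.1, 0.75, 0.75, 0, 0, 0.2, 0.7],
  [0.1, 0.9, 0.75, 0, 0, 0.25, 0.7],
  [0.1, 0.9, 0.75, 0, 0, 0.3, 0.7],
  [0.1, 0.9, 0.75, 0, 0, 0.335, 0.7],
])

```text
clock: 30.12
eef_pos: [439.3, -155.6, 297.8]
eef_rot: [-3.141, -0.001, 1.962]
wrist_force: [-0.3, -0.3, -0.4]
finger_gap: 43.9
finger_force: 19.9
```

Emit:
jog_arm([
  [0.02, 0.15, 0, 0, 0, 0, 0.7],
  [0.04, 0.3, 0, 0, 0, 0, 0.7],
  [0.06, 0.5, 0, 0, 0, 0, 0.7],
  [0.08, 0.7, 0, 0, 0, 0, 0.7],
  [0.1, 0.9, 0, 0, 0, 0, 0.7],
  [0.1, 0.9, 0, 0, 0, 0, 0.7],
])

```text
clock: 30.62
eef_pos: [451.3, -45.7, 297.7]
eef_rot: [-3.141, -0.002, 1.958]
wrist_force: [0.4, -0.2, -0.5]
finger_gap: 44.2
finger_force: 19.9
```

Emit:
jog_arm([
  [0.02, 0.15, 0, 0, 0, 0, 0.7],
  [0.04, 0.3, 0, 0, 0, 0, 0.7],
  [0.06, 0.5, 0, 0, 0, 0, 0.7],
  [0.08, 0.7, 0, 0, 0, 0, 0.7],
  [0.12, 0.9, 0, 0, 0, 0, 0.7],
  [0.12, 0.9, 0, 0, 0, 0, 0.7],
])

```text
clock: 31.12
eef_pos: [465.9, 62.0, 297.6]
eef_rot: [-3.14, -0.001, 1.958]
wrist_force: [0.2, -0.8, -1.1]
finger_gap: 44.1
finger_force: 19.9
```

Emit:
jog_arm([
  [0.05, 0.2, 0, 0, 0, 0, 0.7],
  [0.1, 0.4, 0, 0, 0, 0, 0.7],
  [0.142, 0.6, 0, 0, 0, 0, 0.7],
  [0.142, 0.664, 0, 0, 0, 0, 0.7],
  [0.142, 0.664, 0, 0, 0, 0, 0.7],
  [0.142, 0.664, 0, 0, 0, 0, 0.7],
])

```text
clock: 31.62
eef_pos: [482.7, 138.4, 298.3]
eef_rot: [-3.14, 0.0, 1.956]
wrist_force: [0.2, 0.7, -1.4]
finger_gap: 44.2
finger_force: 19.9
```

```bash
python3 - <<'E'
from shelf import *
s=manip.read_state();print(s["eef_pos"],s["eef_rot"],s["finger_gap"],S(s["eef_pos"]))
for n in("side","scene"):
    c=cam(n)
    print(n,np.round(proj(c,s["eef_pos"]+[0,0,11]),1),[(round(u,1),round(v,1),round(r,1)) for u,v,r,p in caps(c)])
E
```

```text
[482.66548323 138.41418417 298.26407326] [-3.14035653e+00  5.67560205e-05  1.95628076e+00] 44.24440458726121 [-40.38165391  60.35832111]
side [327.9 111.3] [(358.5, 228.5, 22.5), (428.0, 204.5, 11.0), (285.0, 190.0, 33.0), (346.4, 178.1, 9.9), (348.0, 140.0, 14.9), (258.1, 102.5, 8.3), (330.0, 106.5, 11.2)]
scene [291.7 128.5] [(60.6, 186.0, 9.8)]
```

Emit:
jog_arm([
  [0, 0, -0.15, 0, 0, 0, 0.7],
  [0, 0, -0.3, 0, 0, 0, 0.7],
  [0, 0, -0.45, 0, 0, 0, 0.7],
  [0, 0, -0.6, 0, 0, 0, 0.7],
  [0, 0, -0.75, 0, 0, 0, 0.7],
  [0, 0, -0.9, 0, 0, 0, 0.7],
  [0, 0, -1, 0, 0, 0, 0.7],
  [0, 0, -1, 0, 0, 0, 0.7],
])

```text
clock: 32.38
eef_pos: [481.8, 137.9, 176.8]
eef_rot: [-3.138, -0.001, 1.955]
wrist_force: [-0.5, -0.6, -1.9]
finger_gap: 44.1
finger_force: 19.9
```

Emit:
jog_arm([
  [0, 0, -0.03, 0, 0, 0, 0.7],
  [0, 0, -0.06, 0, 0, 0, 0.7],
  [0, 0, -0.085, 0, 0, 0, 0.7],
  [0, 0, -0.085, 0, 0, 0, 0.7],
  [0, 0, -0.085, 0, 0, 0, 0.7],
])

```text
clock: 32.8
eef_pos: [482.9, 139.1, 169.1]
eef_rot: [3.141, 0.0, 1.956]
wrist_force: [-0.7, 0.3, -1.7]
finger_gap: 44.5
finger_force: 19.9
```

Emit:
jog_arm([
  [0, 0, -0.01, 0, 0, 0, 0.7],
  [0, 0, -0.022, 0, 0, 0, 0.7],
  [0, 0, -0.022, 0, 0, 0, 0.7],
])

```text
clock: 33.05
eef_pos: [482.8, 139.1, 166.1]
eef_rot: [3.142, 0.0, 1.956]
wrist_force: [1.5, -0.7, -0.4]
finger_gap: 44.3
finger_force: 19.9
```

Emit:
jog_arm([
  [0, 0, 0, 0, 0, 0, 0.5],
  [0, 0, 0, 0, 0, 0, 0],
  [0, 0, 0, 0, 0, 0, 0],
  [0, 0, 0, 0, 0, 0, 0],
  [0, 0, 0, 0, 0, 0, 0],
  [0, 0, 0, 0, 0, 0, 0],
  [0, 0, 0, 0, 0, 0, 0],
  [0, 0, 0, 0, 0, 0, 0],
])

```text
clock: 33.72
eef_pos: [482.8, 139.1, 166.1]
eef_rot: [-3.142, -0.0, 1.956]
wrist_force: [0.4, 0.2, 0.5]
finger_gap: 90.2
finger_force: 0.0
```

Emit:
jog_arm([
  [0, 0, 0.1, 0, 0, 0, 0],
  [0, 0, 0.3, 0, 0, 0, 0],
  [0, 0, 0.5, 0, 0, 0, 0],
  [0, 0, 0.7, 0, 0, 0, 0],
  [0, 0, 0.9, 0, 0, 0, 0],
  [0, 0, 1, 0, 0, 0, 0],
  [0, 0, 1, 0, 0, 0, 0],
])

```text
clock: 34.3
eef_pos: [483.5, 139.3, 288.9]
eef_rot: [3.137, 0.001, 1.956]
wrist_force: [-0.6, 0.0, 1.0]
finger_gap: 94.0
finger_force: 0.0
```

Emit:
jog_arm([
  [-0.1, -0.3, 0.2, 0, 0, 0, 0],
  [-0.2, -0.6, 0.4, 0, 0, 0, 0],
  [-0.2, -0.9, 0.5, 0, 0, 0, 0],
  [-0.2, -1, 0.5, 0, 0, 0, 0],
  [-0.2, -1, 0.5, 0, 0, 0, 0],
  [-0.2, -1, 0.5, 0, 0, 0, 0],
])

```text
clock: 34.8
eef_pos: [458.7, 18.9, 345.1]
eef_rot: [-3.141, -0.001, 1.954]
wrist_force: [-0.6, 0.1, 0.5]
finger_gap: 93.8
finger_force: 0.0
```

```bash
python3 - <<'E'
from shelf import *
s=manip.read_state();print(s["eef_pos"],s["clock"])
c=cam("wrist");save(c,"w10")
for u,v,r,p in caps(c,187): print(round(u),round(v),round(r,1),p.round(1),S(p).round(1))
for n in("side","scene"):
    c=cam(n)
    print(n,[np.round(proj(c,[*p,177]),1) for p in((528.7,26.1),(482.8,139.1))],[(round(u,1),round(v,1),round(r,1)) for u,v,r,p in caps(c)])
    if n=="side":
        h=cv2.cvtColor(c["frame"],cv2.COLOR_RGB2HSV)
        for q in((-37,-95,30),):
            y=.386;w=np.array([542.8,97.7])+[q[0]*np.cos(y)-q[1]*np.sin(y),q[0]*np.sin(y)+q[1]*np.cos(y)]
            print("pred end wall bottom v",proj(c,[*w,75]),"top",proj(c,[*w,135]));u=int(proj(c,[*w,100])[0]);v=int(proj(c,[*w,75])[1]);print([(v+k,h[v+k,u].tolist()) for k in range(-30,8,2)])
E
```

```text
[458.70143055  18.87662603 345.11432946] 34.8
372 203 20.6 [521.2  24.2] [-47.6 -60. ]
507 180 18.6 [671.2 117.1] [126.3 -30.4]
373 97 20.7 [476.4 132.2] [-48.5  57. ]
side [array([346.6, 177.9]), array([327.1, 157.9])] [(358.0, 227.5, 22.1), (428.0, 204.5, 11.0), (284.5, 189.5, 32.4), (344.2, 179.0, 9.6), (324.1, 159.3, 8.7), (350.9, 143.7, 10.5), (258.1, 102.5, 8.3)]
pred end wall bottom v (np.float64(351.8205103795335), np.float64(218.64276210810755)) top (np.float64(352.9993336703786), np.float64(198.67235721125033))
[(188, [18, 75, 207]), (190, [16, 68, 199]), (192, [11, 103, 173]), (194, [9, 124, 107]), (196, [10, 124, 103]), (198, [13, 156, 178]), (200, [16, 146, 226]), (202, [15, 147, 205]), (204, [16, 149, 203]), (206, [16, 149, 200]), (208, [16, 151, 205]), (210, [16, 149, 204]), (212, [15, 150, 202]), (214, [15, 151, 202]), (216, [16, 149, 207]), (218, [16, 148, 221]), (220, [13, 167, 183]), (222, [12, 178, 153]), (224, [12, 175, 89])]
scene [array([332.7, 173.8]), array([292.9, 171.3])] [(61.0, 186.5, 10.1)]
```

Emit:
jog_arm([
  [-0.2, -0.2, 0, 0, 0, 0, 0],
  [-0.4, -0.4, 0, 0, 0, 0, 0],
  [-0.4, -0.4, 0, 0, 0, 0, 0],
  [-0.4, -0.4, 0, 0, 0, 0, 0],
  [-0.4, -0.4, 0, 0, 0, 0, 0],
  [-0.4, -0.4, 0, 0, 0, 0, 0],
])

```text
clock: 35.45
eef_pos: [411.3, -28.1, 345.8]
eef_rot: [-3.141, -0.0, 1.957]
wrist_force: [0.4, -0.5, -0.3]
finger_gap: 93.9
finger_force: 0.0
```

```bash
python3 - <<'E'
from shelf import *
c=cam("side");print([(round(u,1),round(v,1),round(r,1)) for u,v,r,p in caps(c)])
c=cam("wrist")
for u,v,r,p in caps(c,187): print(round(u),round(v),round(r,1),p.round(1),S(p).round(1))
print(manip.sign_off())
E
```

```text
[(358.0, 227.5, 23.0), (427.6, 204.1, 11.0), (284.5, 191.0, 32.5), (344.0, 179.4, 9.7), (324.1, 159.3, 8.7), (351.3, 143.9, 10.6), (258.1, 102.5, 8.3), (337.5, 103.8, 9.5)]
424 183 19.1 [521.1  21.8] [-48.7 -62.1]
532 167 18.1 [655.5 102.2] [106.2 -38.2]
427 78 20.1 [475.2 130.6] [-50.3  56. ]
the job is handed in; nothing more can be done
None
```

I handed the job in; no verdict came back. By my measurements the shelf is pressed home in both slots, the two jars present stand in its end compartments (leaning slightly forward with the shelf), the salt shaker was left untouched in the basket, and the jig arm stood open when last viewed.

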